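Demagnetise wrench sockets on an index table

TASK

Demagnetise the steel sockets: put every socket that is on the bench into the yellow dish of the index table, then pull up the red spring plunger, swing the stage one hole on so that the dish stands under the black head, and let the plunger lock. Press the green touch key with about 10 N (it hardly moves; never as much as 35 N), then index the stage on to the third hole and lock it again with the sockets still in the dish, and finally move all the sockets into the blue tray, leaving the stage locked there. Leave the brass plug, bottles, tools and other things alone.

Things in the scene. Friction and masses are not known exactly. Their poses are not given: they have to be found in the camera images.
- index_base: fixed rotary index table: dark steel index plate, 300 mm across, 22 mm high, with three brass-rimmed holes at 125 mm radius, at its +y (first), -x (second) and -y (third), and a green post at +x carrying the demagnetiser head, a black 90 mm disc 130 mm out along +x, underside 142 mm and top 186 mm above the bench. Origin: on the bench, on the stage's turning axis; z up.
- stage (a joint): aluminium stage turning on the index plate, with the yellow dish on one side and the spring plunger opposite. Rad, counterclockwise from above: 0 = first hole (dish at the base's -y, plunger at +y), 1.571 = second (dish at +x under the head, plunger at -x), 3.142 = third (dish at +y, plunger at -y). Stops 0.12 beyond first and third. Slight friction; 0.02 of play when locked.
- plunger (a joint): lift of the spring plunger in m: 0 = pin fully down in a hole (locked), above 0.010 = clear of the plate, 0.016 = upper stop. The spring pulls down with 6 N at 0, 10 N at the top. Let go over a hole (2 mm play either way) it drops in; between holes the pin rides on the plate at 0.010 and drops in when turned over a hole. It turns with the stage: swing the stage by the lifted knob.
- knob (a point): middle of the plunger's red round knob (26 mm across, 28 mm tall, spins freely about its vertical axis), 125 mm from the stage axis and 76 mm above the bench when down; rises with the plunger. 22 mm of open space below the knob down to the stage, apart from its 22 mm collar.
- dish (a point): centre of the inner floor of the yellow dish on the stage, 44 mm above the bench and 115 mm from the stage axis. Turns with the stage: y points to the stage axis, x along the dish. Inside 172 mm (x) by 97 mm (y), lip 8 mm above the floor.
- start_key: green square membrane key, 44 mm, on top of the grey control box (90 mm square, 46 mm high, also has three tiny lamps). Origin: centre of the key's upper face, about 50 mm above the bench; z up. It yields 1.2 mm at most, reaching about 6 N there, then is hard.
- tray (a point): centre of the inner floor (4 mm above the bench) of the fixed blue tray, inside 132 mm square, its rim 10 mm above the inner floor; axes along its sides, z up.
- socket_a: steel wrench socket with a red band, 42 mm tall, 0.08 to 0.17 kg, standing on its end: a 28 mm round body on a hexagonal foot 30 mm across flats (35 mm over corners), 8 mm high. Origin: centre of the foot's underside; z up along its axis. May be absent (then None).
- socket_b: steel wrench socket with a yellow band, 42 mm tall, 0.08 to 0.17 kg, standing on its end: a 28 mm round body on a hexagonal foot 30 mm across flats (35 mm over corners), 8 mm high. Origin: centre of the foot's underside; z up along its axis. May be absent (then None).
- socket_c: steel wrench socket with a blue band, 42 mm tall, 0.08 to 0.17 kg, standing on its end: a 28 mm round body on a hexagonal foot 30 mm across flats (35 mm over corners), 8 mm high. Origin: centre of the foot's underside; z up along its axis. May be absent (then None).
- socket_d: steel wrench socket with a green band, 42 mm tall, 0.08 to 0.17 kg, standing on its end: a 28 mm round body on a hexagonal foot 30 mm across flats (35 mm over corners), 8 mm high. Origin: centre of the foot's underside; z up along its axis. May be absent (then None).
- socket_e: steel wrench socket with a white band, 42 mm tall, 0.08 to 0.17 kg, standing on its end: a 28 mm round body on a hexagonal foot 30 mm across flats (35 mm over corners), 8 mm high. Origin: centre of the foot's underside; z up along its axis. May be absent (then None).
- brass_plug: bystander: brass pipe plug, 40 mm across and 26 mm tall, standing among the sockets; origin at the centre of its underside.
- oil_can: bystander: orange oil bottle, 60 mm across, 120 mm tall, origin under its centre.
- spanner: bystander: steel spanner lying on the bench.
- tape_roll: bystander: blue roll of tape, 84 mm across, 25 mm high.
- screw_jar: bystander: small jar with yellow cap, 64 mm across, 75 mm tall.
- driver: bystander: screwdriver with red handle lying on the bench.
- grease_tin: bystander: flat green tin, 68 mm across, 30 mm high.

How it is judged (in metres and radians):
On the way, in this order (a step that is already met when the one before it is completed fails the run):
1. all sockets in the yellow dish, let go, with the stage locked in the first hole (x of socket_a in the frame of dish between -0.086 and 0.086 m and y of socket_a in the frame of dish between -0.0485 and 0.0485 m and z of socket_a in the frame of dish between -0.006 and 0.026 m and x of socket_b in the frame of dish between -0.086 and 0.086 m and y of socket_b in the frame of dish between -0.0485 and 0.0485 m and z of socket_b in the frame of dish between -0.006 and 0.026 m and x of socket_c in the frame of dish between -0.086 and 0.086 m and y of socket_c in the frame of dish between -0.0485 and 0.0485 m and z of socket_c in the frame of dish between -0.006 and 0.026 m and x of socket_d in the frame of dish between -0.086 and 0.086 m and y of socket_d in the frame of dish between -0.0485 and 0.0485 m and z of socket_d in the frame of dish between -0.006 and 0.026 m and x of socket_e in the frame of dish between -0.086 and 0.086 m and y of socket_e in the frame of dish between -0.0485 and 0.0485 m and z of socket_e in the frame of dish between -0.006 and 0.026 m and value of joint stage between -0.05 and 0.05 rad and value of joint plunger between -0.003 and 0.003 m and contact force between each of socket_a, socket_b, socket_c, socket_d, socket_e and the fingers below 0.3 N), for 0.2 s.
2. stage locked in the second hole (dish under the head) with all sockets in the dish (x of socket_a in the frame of dish between -0.086 and 0.086 m and y of socket_a in the frame of dish between -0.0485 and 0.0485 m and z of socket_a in the frame of dish between -0.006 and 0.026 m and x of socket_b in the frame of dish between -0.086 and 0.086 m and y of socket_b in the frame of dish between -0.0485 and 0.0485 m and z of socket_b in the frame of dish between -0.006 and 0.026 m and x of socket_c in the frame of dish between -0.086 and 0.086 m and y of socket_c in the frame of dish between -0.0485 and 0.0485 m and z of socket_c in the frame of dish between -0.006 and 0.026 m and x of socket_d in the frame of dish between -0.086 and 0.086 m and y of socket_d in the frame of dish between -0.0485 and 0.0485 m and z of socket_d in the frame of dish between -0.006 and 0.026 m and x of socket_e in the frame of dish between -0.086 and 0.086 m and y of socket_e in the frame of dish between -0.0485 and 0.0485 m and z of socket_e in the frame of dish between -0.006 and 0.026 m and value of joint stage between 1.5208 and 1.6208 rad and value of joint plunger between -0.003 and 0.003 m), for 0.2 s.
3. touch key pressed with more than 5 N while the stage is locked in the second hole with all sockets in the dish (all of step 2 and contact force between start_key and anything else above 5 N), for 0.2 s.
4. stage locked in the third hole with all sockets in the dish (x of socket_a in the frame of dish between -0.086 and 0.086 m and y of socket_a in the frame of dish between -0.0485 and 0.0485 m and z of socket_a in the frame of dish between -0.006 and 0.026 m and x of socket_b in the frame of dish between -0.086 and 0.086 m and y of socket_b in the frame of dish between -0.0485 and 0.0485 m and z of socket_b in the frame of dish between -0.006 and 0.026 m and x of socket_c in the frame of dish between -0.086 and 0.086 m and y of socket_c in the frame of dish between -0.0485 and 0.0485 m and z of socket_c in the frame of dish between -0.006 and 0.026 m and x of socket_d in the frame of dish between -0.086 and 0.086 m and y of socket_d in the frame of dish between -0.0485 and 0.0485 m and z of socket_d in the frame of dish between -0.006 and 0.026 m and x of socket_e in the frame of dish between -0.086 and 0.086 m and y of socket_e in the frame of dish between -0.0485 and 0.0485 m and z of socket_e in the frame of dish between -0.006 and 0.026 m and value of joint stage between 3.09159 and 3.19159 rad and value of joint plunger between -0.003 and 0.003 m), for 0.2 s.
At the end, for the whole second after the job is handed in: every socket present lies or stands at rest inside the blue tray (its origin inside the inner walls, within 26 mm of the floor), released; the stage is within 0.05 rad of the third hole with the plunger down (below 3 mm); nothing presses the key (x of socket_a in the frame of tray between -0.066 and 0.066 m and y of socket_a in the frame of tray between -0.066 and 0.066 m and z of socket_a in the frame of tray between -0.006 and 0.026 m and x of socket_b in the frame of tray between -0.066 and 0.066 m and y of socket_b in the frame of tray between -0.066 and 0.066 m and z of socket_b in the frame of tray between -0.006 and 0.026 m and x of socket_c in the frame of tray between -0.066 and 0.066 m and y of socket_c in the frame of tray between -0.066 and 0.066 m and z of socket_c in the frame of tray between -0.006 and 0.026 m and x of socket_d in the frame of tray between -0.066 and 0.066 m and y of socket_d in the frame of tray between -0.066 and 0.066 m and z of socket_d in the frame of tray between -0.006 and 0.026 m and x of socket_e in the frame of tray between -0.066 and 0.066 m and y of socket_e in the frame of tray between -0.066 and 0.066 m and z of socket_e in the frame of tray between -0.006 and 0.026 m and value of joint stage between 3.09159 and 3.19159 rad and value of joint plunger between -0.003 and 0.003 m and contact force between each of socket_a, socket_b, socket_c, socket_d, socket_e and the fingers below 0.3 N and linear speed of each of socket_a, socket_b, socket_c, socket_d, socket_e below 0.03 m/s and contact force between start_key and anything else below 1 N); the robot touches nothing.
It fails at once if the touch key pressed with more than 35 N (contact force between start_key and anything else above 35 N).
It fails at once if a bystander moved by more than 60 mm (distance of any of brass_plug, oil_can, spanner, tape_roll, screw_jar, driver, grease_tin from where it was at the start of the episode above 0.06 m).
Of socket_a, socket_b, socket_c, socket_d, socket_e only 3 to 4 are there at a start; the rules pass over those that are not, and their reading is None.
At some moment in a run one of socket_a, socket_b, socket_c, socket_d, socket_e may be knocked a few centimetres aside while the robot is not near it.
Once in a run the grip may slacken for a moment while it holds something.
It also fails if it takes over 210 s, if anything falls off the work surface, if the arm or the gripper's body presses on something with over 40 N, if the wrist force passes 120 N, or if a joint passes its speed limit or range.

ROBOT

A 7-joint arm with a two-finger parallel gripper is mounted at the origin on the work surface. World frame = base frame: x ahead of the robot, y to its left, z up, the work surface at z = 0. Lengths are in mm, angles in rad, forces in N, time in s.
With the tool pointing down it reaches from about 400 to 875 mm from the base axis. Payload 4.4 kg.
Tool frame: the origin (TCP) lies midway between the tips of the shut fingers; the grasp point (between the pads) lies 19 mm behind it (ctrl.pinch_z is the distance from the TCP to the grasp point, in mm); z points along the fingers, y is the line along which they close (so a half turn about z gives the same grasp; the last joint's range is limited). The gripper opens to 85 mm and grips with 20 to 120 N. Pads are 22 mm wide; open, the fingers measure 114 mm over their backs; the gripper's body (76 mm by 85 mm) begins 54 mm behind the grasp point. The pads swing forward as they close: fully open they stand 13 mm farther back than shut.
Start: joints at [-1.22, 0.628, 0.038, 1.517, -0.027, 0.996, -0.02], TCP at [263.122, 594.377, 231.313] pointing down, gripper open.
Joint ranges: [-3.06, 3.06], [-0.37, 2.12], [-1.25, 1.32], [0.18, 2.47], [-1.1, 4.24], [0.23, 1.98], [-2.94, 2.94]. Speed limits (rad/s): [2.57, 2.57, 3.14, 3.14, 3.14, 3.14, 3.14].

INTERFACE

Orientations are given as [roll, pitch, yaw] about the fixed x, y, z axes, in that order (R = Rz(yaw) Ry(pitch) Rx(roll)).
In Python, from cell import read_state, cams, order, ctrl gives the robot as it stands.
- The arm moves only by the tool move_arm, never from a script. Its argument "targets" is text: rows parted by semicolons, each of 7 numbers parted by spaces: the gripper's target within -1 to 1 (fully open at 1, half-way at 0, shut at -1), then the shift along the tool's x, y, z in cm, then the turn, a rotation vector about the tool's x, y, z in degrees. A call has 1 to 5 rows; each row shifts and turns the commanded pose from where the row before left it, along the tool's axes as they then stand; what a row does not reach is not made up. A row lasts 1/12 s, in which the tool goes at most 41.7 mm and 7.16 degrees, less where a joint would pass 70% of its speed; a pose out of reach is approached as far as the arm can. A call with a gripper value outside its range is refused whole. The fingers move at their own pace and stop on an object; the grip force is fixed at half the most. Time passes only in rows, so rows that do not move let the fingers close. It gives the time, the measured TCP pose, the force, the opening and the grip force at its end, in the units of the state.
- read_state(): the state, without advancing time (a new reading comes with each control period).
- cams.get_image(name): name is "scene" or "top" or "wrist"; returns a dict with "color" (384x512x3 uint8, red, green, blue), "fovy" (degrees; the focal length in pixels is half the picture's height over the tangent of half this angle, whatever the lens; pixels are square), "cx", "cy" (the principal point, pixels), "rvec" (rotation vector, rad) and "tvec" (3), from world to camera coordinates, as OpenCV has them. Camera axes: x right, y down, z forward; pixel columns grow to the right and rows downward; lengths in mm; the calibration is good to about 2 mm. The wrist camera is an equidistant fisheye: a pixel r from the principal point sees the ray r / f radians off the axis. A picture is of the moment at which its call begins. There is no depth.
- order.finish_job(): hands the job in; it is judged then, once.
The state is a dict: "clock": time; "qpos": joint angles; "qd": joint speeds; "tau": joint torques, N m; "eef_pos": TCP position; "tool_rot": TCP orientation; "force": force on the tool from outside, world axes, zero at the start; "torque": the same for the moment, N m; "width": finger opening in mm; "gripper_force": force on a finger pad.
Only numpy, scipy, OpenCV 4.12 (cv2) and the standard library are available. Lean on these libraries where they do the work, as an engineer would, in place of code of your own. Each camera call takes 0.05 s, during which the arm holds its last target. There are 200 camera calls.

## Working session

There is one attempt and no reset: what is moved stays moved. The work goes in short steps, Python scripts to look and compute and a tool call to move; the robot and the scene stay as the last step left them, time stands still between calls to the robot, and variables do not carry over. Pictures are saved under pics/ and viewed, at most 14 in all, crops included, and the job is handed in when it is done.

Besides the shell and the picture viewer there is one more tool, called after ">>>" as name(argument=value, ...), one argument or row to a line, values as JSON. move_arm: Moves the arm, as the interface text tells. Its arguments: {"type":"object","properties":{"targets":{"type":"string"}},"required":["targets"]}

```bash
mkdir -p pics; cat > h.py <<'E'
import numpy as np, cv2
from cell import read_state, cams, order, ctrl
def get(name,save=None):
    im=cams.get_image(name)
    if save: cv2.imwrite('pics/'+save,im['color'][:,:,::-1])
    return im
def ray(im,u,v,fish=False):
    h=im['color'].shape[0]; f=h/2/np.tan(np.radians(im['fovy'])/2)
    x=np.array([(u-im['cx'])/f,(v-im['cy'])/f])
    if fish:
        r=np.hypot(*x); d=np.array([*(x/max(r,1e-9)*np.sin(r)),np.cos(r)])
    else: d=np.array([*x,1.])
    R=cv2.Rodrigues(np.array(im['rvec'],float))[0]; t=np.array(im['tvec'],float).ravel()
    return -R.T@t, R.T@d
def onz(im,u,v,z,fish=False):
    o,d=ray(im,u,v,fish); return o+d*(z-o[2])/d[2]
E
python3 - <<'E'
from h import *
for n in ['top','scene']:
    im=get(n,n+'0.png'); o,d=ray(im,im['cx'],im['cy']); print(n,im['fovy'],o.round(),d.round(3))
s=read_state(); print(s['eef_pos'],s['tool_rot'],s['width'],ctrl.pinch_z,s['clock'])
E
```

```text
top 44.421230961728625 [ 417.    0. 1665.] [ 0.073 -0.003 -0.997]
scene 49.95899109308983 [1382.  -39. 1017.] [-0.659  0.017 -0.752]
[262.88131725 593.86411337 230.50012781] [-3.13992264e+00  1.57457295e-05  2.72476878e+00] 85.2648291044491 18.700000000000003 0.1
```

View pics/top0.png

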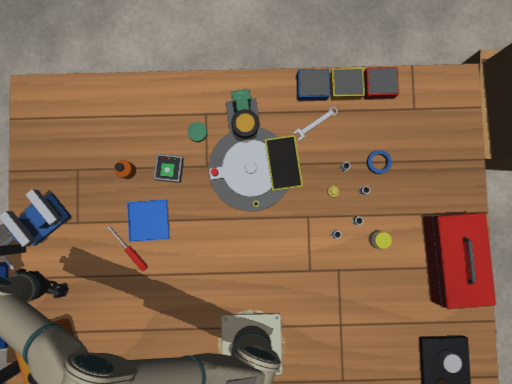

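View pics/scene0.png

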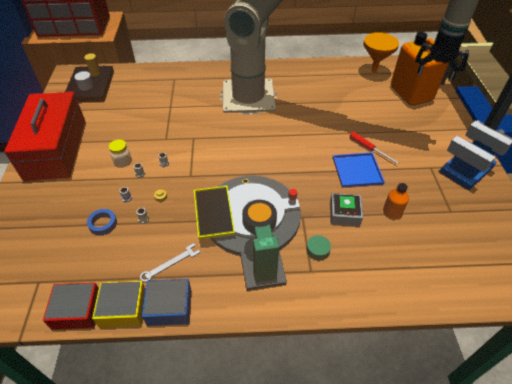

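The top view shows the stage axis at about (250,168), the dish at (284,162), the knob at (214,172) and the head at (245,123). There are four sockets at (347,166), (365,190), (358,220) and (337,234), and the brass plug is at (333,191). The key is at (168,169) and the tray at (148,220). The scene view shows the same layout.

```bash
python3 - <<'E'
from h import *
im=get('top'); c=im['color']; hsv=cv2.cvtColor(c,cv2.COLOR_RGB2HSV)
def blob(lo,hi,box):
    m=cv2.inRange(hsv,lo,hi); x0,y0,x1,y1=box; k=np.zeros_like(m); k[y0:y1,x0:x1]=m[y0:y1,x0:x1]
    n,l,s,ce=cv2.connectedComponentsWithStats(k); i=1+np.argmax(s[1:,4]); return ce[i],s[i],(l==i).astype(np.uint8)
def p(n,uv,z): print(n,np.round(uv,1),onz(im,*uv,z).round(1))
ce,s,m=blob((0,150,80),(8,255,255),(200,155,225,190)); p('knob',ce,85)
ce,s,m=blob((50,100,60),(85,255,255),(155,155,185,185)); p('key',ce,50)
ce,s,m=blob((100,100,60),(125,255,255),(120,190,180,250)); p('tray',ce,6); r=cv2.minAreaRect(np.argwhere(m)[:,::-1].astype(np.float32)); print(r)
print([onz(im,*q,14).round(1) for q in cv2.boxPoints(r)])
ce,s,m=blob((0,0,0),(180,255,60),(262,130,306,195)); p('dish',ce,44); r=cv2.minAreaRect(np.argwhere(m)[:,::-1].astype(np.float32)); print(r)
ce,s,m=blob((10,120,80),(28,255,255),(228,105,262,140)); p('headtop',ce,187)
ce,s,m=blob((0,0,130),(180,50,255),(215,140,275,200)); p('stage',(s[0]+s[2]/2,s[1]+s[3]/2),30); print(s)
for n,u,v in [('s1',347,166),('s2',365,190),('s3',358,220),('s4',337,234),('plug',333,191),('jar',381,240)]: p(n,(u,v),42)
big=cv2.resize(c[90:260,190:410],None,fx=3.5,fy=3.5,interpolation=cv2.INTER_CUBIC); cv2.imwrite('pics/big.png',big[:,:,::-1])
E
```

```text
knob [214.1 171.3] [593.7 111.2  85. ]
key [167.  169.5] [608.1 276.3  50. ]
tray [147.7 220.2] [435.5 354.    6. ]
((147.6573486328125, 220.2030487060547), (39.82709884643555, 40.04084396362305), 85.91438293457031)
[array([501.9, 426.9,  14. ]), array([508.4, 286.6,  14. ]), array([369.2, 278.4,  14. ]), array([362.9, 417.9,  14. ])]
dish [283.4 162.3] [ 623.7 -127.    44. ]
((283.4914855957031, 162.2762908935547), (48.358985900878906, 26.602388381958008), 81.46923065185547)
headtop [244.8 122.2] [737.1   3.4 187. ]
stage [243.5 168.5] [607.1  12.2  30. ]
[ 215  140   57   57 2300]
s1 [347 166] [ 605.2 -347.6   42. ]
s2 [365 190] [ 520.1 -406.5   42. ]
s3 [358 220] [ 417.2 -377.8   42. ]
s4 [337 234] [ 371.1 -303.6   42. ]
plug [333 191] [ 519.5 -295.6   42. ]
jar [381 240] [ 346.7 -453.9   42. ]
```

View pics/big.png

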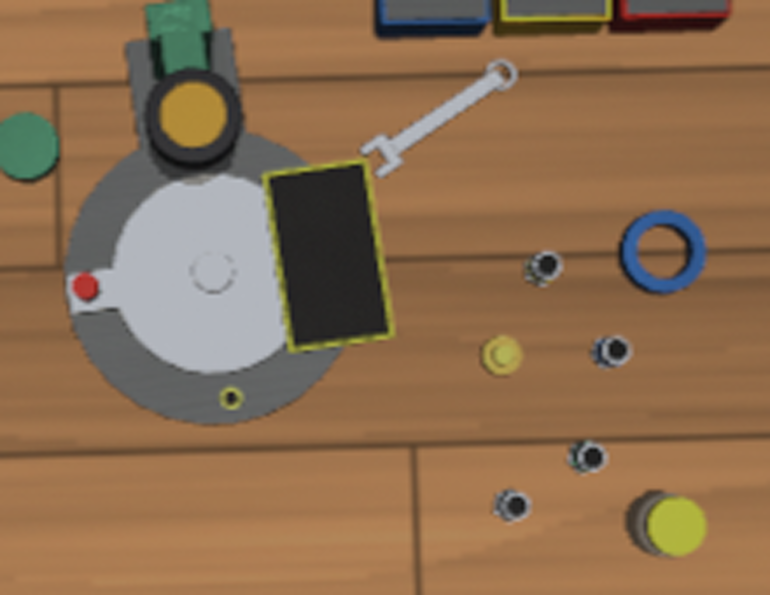

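The close-up confirms four standing sockets plus the plug. The knob, dish and head positions agree: 240 mm from knob to dish, axis at about (609,-13), base yaw 0.125. I'll turn the tool so its y lies along world x, then move above the sockets.

>>> move_arm(
  targets="1 0 0 -0.5 0 0 6.612;1 0 0 -0.5 0 0 6.612;1 0 0 -0.5 0 0 6.612;1 0 0 -0.5 0 0 6.612;1 0 0 -0.5 0 0 6.612",
)

```text
clock: 0.57
eef_pos: [263.0, 594.1, 256.2]
tool_rot: [-3.141, 0.0, 2.142]
force: [0.8, 0.0, 0.1]
width: 85.7
gripper_force: 0.0
```

>>> move_arm(
  targets="1 0 0 -0.5 0 0 6.612;1 0 0 -0.5 0 0 6.612;1 0 0 -0.5 0 0 6.612;1 0 0 -0.5 0 0 6.612;1 0 0 -0.5 0 0 6.612",
)

```text
clock: 0.98
eef_pos: [262.9, 594.2, 281.2]
tool_rot: [-3.141, 0.001, 1.565]
force: [-0.1, -0.5, -0.7]
width: 85.1
gripper_force: 0.0
```

>>> move_arm(
  targets="1 -2.5 3 0 0 0 0;1 -2.5 3 0 0 0 0;1 -2.5 3 0 0 0 0;1 -2.5 3 0 0 0 0;1 -2.5 3 0 0 0 0",
)

```text
clock: 1.4
eef_pos: [414.0, 468.0, 281.1]
tool_rot: [-3.141, 0.0, 1.571]
force: [0.5, 0.4, -0.1]
width: 85.5
gripper_force: 0.0
```

>>> move_arm(
  targets="1 -4 0.3 0 0 0 0;1 -4 0.3 0 0 0 0;1 -4 0.3 0 0 0 0;1 -4 0.3 0 0 0 0;1 -4 0.3 0 0 0 0",
)

```text
clock: 1.82
eef_pos: [427.7, 267.4, 281.1]
tool_rot: [-3.141, 0.0, 1.571]
force: [1.1, -0.3, 0.3]
width: 85.3
gripper_force: 0.0
```

>>> move_arm(
  targets="1 -4 0.3 0 0 0 0;1 -4 0.3 0 0 0 0;1 -4 0.3 0 0 0 0;1 -4 0.3 0 0 0 0;1 -4 0.3 0 0 0 0",
)

```text
clock: 2.23
eef_pos: [442.7, 67.6, 281.4]
tool_rot: [3.141, -0.0, 1.571]
force: [1.3, -0.2, 0.4]
width: 85.5
gripper_force: 0.0
```

>>> move_arm(
  targets="1 -4 0.3 0 0 0 0;1 -4 0.3 0 0 0 0;1 -4 0.3 0 0 0 0;1 -4 0.3 0 0 0 0;1 -4 0.3 0 0 0 0",
)

```text
clock: 2.65
eef_pos: [457.7, -132.4, 281.3]
tool_rot: [3.142, -0.0, 1.571]
force: [1.3, 0.7, 0.8]
width: 85.0
gripper_force: 0.0
```

>>> move_arm(
  targets="1 -4 0.3 0 0 0 0;1 -4 0.3 0 0 0 0;1 -4 0.3 0 0 0 0;1 -4 0.3 0 0 0 0;1 -4 0.3 0 0 0 0",
)

```text
clock: 3.07
eef_pos: [472.9, -332.3, 281.1]
tool_rot: [-3.141, -0.001, 1.571]
force: [0.1, 0.3, 0.7]
width: 85.1
gripper_force: 0.0
```

```bash
python3 - <<'E'
from h import *
im=get('wrist','w1.png'); o,d=ray(im,im['cx'],im['cy'],True); print(im['fovy'],im['cx'],im['cy'],o,d)
s=read_state(); print(s['eef_pos'],s['tool_rot'],s['clock'],s['force'])
E
```

```text
65.70646984690485 260.4701305691732 190.6326088352299 [ 474.06263118 -249.14019939  422.2025628 ] [-7.68558950e-04 -3.21879585e-01 -9.46780303e-01]
[ 471.23322679 -342.83767508  281.56368984] [3.14113954 0.01003925 1.56194597] 3.1167 [ 1.07886741 -8.93815426  2.39710824]
```

View pics/w1.png

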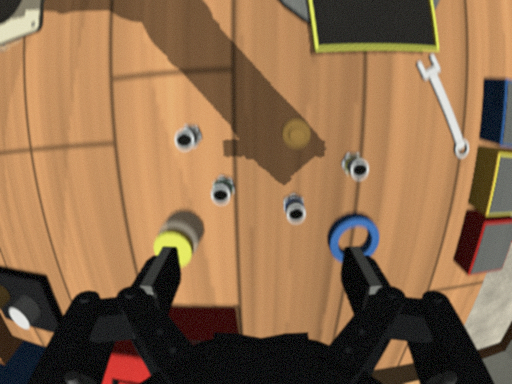

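The wrist view shows sockets at (184,139), (220,190), (294,212) and (359,171), and the plug at (297,134).

```bash
cat >> h.py <<'E'
def dark(im,seeds,z=42,fish=True,thr=50,a=12):
    g=cv2.cvtColor(im['color'],cv2.COLOR_RGB2GRAY); out=[]
    n,l,s,ce=cv2.connectedComponentsWithStats((g<thr).astype(np.uint8),connectivity=4)
    ok=[i for i in range(1,n) if 15<s[i,4]<700]
    for u,v in seeds:
        i=min(ok,key=lambda i:np.hypot(*(ce[i]-(u,v)))) 
        print(ce[i].round(1),s[i,2:],onz(im,*ce[i],z,fish).round(1))
E
python3 - <<'E'
from h import *
s=read_state(); print(s['eef_pos'],s['clock'])
im=get('wrist'); dark(im,[(184,139),(220,190),(294,212),(359,171)])
t=get('top'); print('top'); dark(t,[(347,166),(365,190),(358,220),(337,234)],fish=False,thr=60)
E
```

```text
[ 471.23322679 -342.83767508  281.56368984] 3.1167
[183.6 128. ] [ 12  13 121] [ 372.3 -304.2   42. ]
[220.5 183.5] [ 12  12 111] [ 418.  -381.1   42. ]
[297.1 202.2] [ 11  11 104] [ 522.3 -409.2   42. ]
[361. 157.] [ 11  11 101] [ 608.9 -344.5   42. ]
top
[346. 165.] [ 5  5 21] [ 608.8 -344.3   42. ]
[372.3 187.7] [ 38  39 457] [ 527.3 -432.1   42. ]
[337.8 234.4] [ 7  6 24] [ 369.6 -306.4   42. ]
[337.8 234.4] [ 7  6 24] [ 369.6 -306.4   42. ]
```

>>> move_arm(
  targets="0.4 -0.3 3.4 2 0 0 0;0.4 -0.3 3.4 2 0 0 0;0.4 -0.3 3.4 2 0 0 0;0.4 -0.3 3.4 2 0 0 0;0.4 0 0 4 0 0 0",
)

```text
clock: 3.63
eef_pos: [619.6, -340.4, 163.2]
tool_rot: [3.128, 0.003, 1.579]
force: [1.3, 0.0, 1.3]
width: 59.9
gripper_force: 0.0
```

>>> move_arm(
  targets="0.4 0 0 4 0 0 0;0.4 0 0 3 0 0 0;0.4 0 0 1 0 0 0;0.4 0 0 0 0 0 0;0.4 0 0 0 0 0 0",
)

```text
clock: 4.05
eef_pos: [609.8, -342.2, 82.2]
tool_rot: [3.141, 0.0, 1.572]
force: [0.2, -0.6, 0.7]
width: 59.6
gripper_force: 0.0
```

```bash
python3 - <<'E'
from h import *
im=get('wrist','w2.png'); s=read_state(); print(s['eef_pos'],s['width'])
E
```

```text
[ 610.48176402 -343.05809569   83.58231561] 59.63630992450491
```

View pics/w2.png

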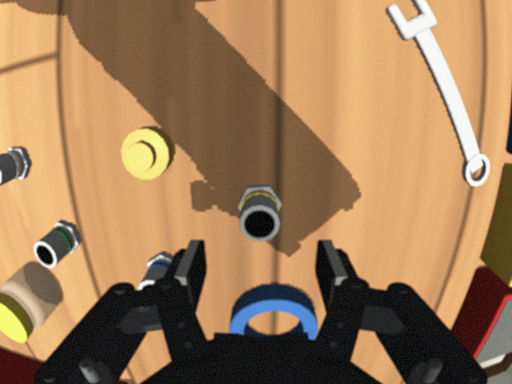

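The socket with the yellow band, top at (260,224), is centred between the fingers. I'll grasp it, lift it and check the hold.

>>> move_arm(
  targets="0.4 -0.1 -0.1 2.5 0 0 0;0.4 0 0 2.5 0 0 0;0.4 0 0 2 0 0 0;0.4 0 0 0.4 0 0 0;0.4 0 0 0 0 0 0",
)

```text
clock: 4.52
eef_pos: [608.6, -343.8, 8.2]
tool_rot: [3.141, 0.0, 1.571]
force: [0.5, 0.4, 0.1]
width: 60.1
gripper_force: 0.0
```

>>> move_arm(
  targets="-1 0 0 0 0 0 0;-1 0 0 0 0 0 0;-1 0 0 0 0 0 0;-1 0 0 0 0 0 0;-1 0 0 0 0 0 0",
)

```text
clock: 4.93
eef_pos: [609.6, -344.6, 9.9]
tool_rot: [3.138, 0.002, 1.571]
force: [-0.7, 0.3, 5.9]
width: 26.5
gripper_force: 58.8
```

>>> move_arm(
  targets="-1 0 0 -1.5 0 0 0;-1 0 0 -3 0 0 0;-1 0 0 -3 0 0 0;-1 0 0 -3 0 0 0;-1 0 0 -2.7 0 0 0",
)

```text
clock: 5.35
eef_pos: [608.2, -343.9, 142.4]
tool_rot: [3.14, 0.001, 1.57]
force: [1.6, 0.5, -1.6]
width: 26.7
gripper_force: 59.1
```

>>> move_arm(
  targets="-1 2.5 0.5 0 0 0 0;-1 3.5 0.9 0 0 0 0;-1 3.5 0.9 0 0 0 0;-1 3.5 0.9 0 0 0 0;-1 3.5 0.9 0 0 0 0",
)

```text
clock: 5.77
eef_pos: [649.3, -177.0, 140.7]
tool_rot: [3.141, -0.0, 1.57]
force: [0.5, 0.2, -1.2]
width: 26.7
gripper_force: 59.2
```

>>> move_arm(
  targets="-1 3.2 0.8 0 0 0 0;-1 2.5 0.6 0 0 0 0;-1 1.5 0.2 0 0 0 0;-1 1 0.2 1 0 0 0;-1 0 0 2 0 0 0",
)

```text
clock: 6.18
eef_pos: [669.6, -94.5, 111.5]
tool_rot: [3.136, -0.0, 1.574]
force: [1.6, -0.0, -1.3]
width: 26.4
gripper_force: 59.2
```

>>> move_arm(
  targets="-1 0 0 2.5 0 0 0;-1 0 0 1.5 0 0 0;-1 0 0 0.7 0 0 0;-1 0 0 0.4 0 0 0;-1 0 0 0 0 0 0",
)

```text
clock: 6.6
eef_pos: [666.5, -98.1, 57.8]
tool_rot: [-3.141, 0.001, 1.569]
force: [-0.1, -0.6, -1.1]
width: 26.3
gripper_force: 59.2
```

```bash
python3 - <<'E'
from h import *
im=get('wrist','w3.png'); s=read_state(); print(s['eef_pos'],s['width'],s['force'])
E
```

```text
[667.18865332 -97.87806216  58.66643555] 26.96054739980435 [ 0.31160824  0.50610443 -1.01621851]
```

View pics/w3.png

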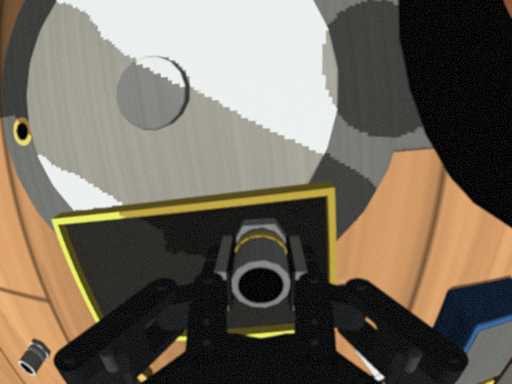

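The socket is held upright above the dish's far corner. I'll lower and release it.

>>> move_arm(
  targets="-1 0 0 0.3 0 0 0;-1 0 0 0.2 0 0 0;-1 0 0 0 0 0 0;0 0 0 0 0 0 0;0 0 0 0 0 0 0",
)

```text
clock: 7.07
eef_pos: [667.5, -96.7, 53.9]
tool_rot: [3.141, 0.0, 1.571]
force: [-0.2, -0.4, 0.4]
width: 42.4
gripper_force: 0.0
```

>>> move_arm(
  targets="0 0 0 0 0 0 0;0 0 0 -1 0 0 0;0 0 0 -3 0 0 0;0 0 0 -3.8 0 0 0;0.4 0 0 -3 0 0 0",
)

```text
clock: 7.48
eef_pos: [667.4, -97.0, 164.1]
tool_rot: [3.14, 0.001, 1.571]
force: [-0.2, -0.0, 0.8]
width: 53.6
gripper_force: 0.0
```

```bash
python3 - <<'E'
from h import *
im=get('wrist','w4.png'); s=read_state(); print(s['eef_pos'],s['width'],s['force'])
E
```

```text
[671.16217758 -98.22229754 170.77205235] 59.20420972008146 [1.62846788 0.08414009 4.14238223]
```

View pics/w4.png

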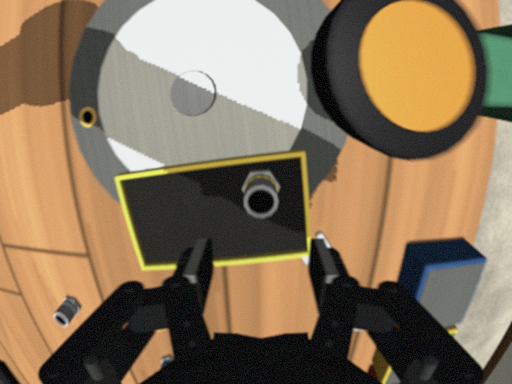

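The first socket stands in the dish. Next I'll move toward s2 and re-measure.

>>> move_arm(
  targets="0.4 -2.5 -1.2 0 0 0 0;0.4 -3.7 -1.7 0 0 0 0;0.4 -3.7 -1.7 0 0 0 0;0.4 -3.7 -1.7 0 0 0 0;0.4 -3.7 -1.7 0 0 0 0",
)

```text
clock: 7.95
eef_pos: [586.3, -271.1, 162.2]
tool_rot: [3.141, 0.0, 1.571]
force: [0.5, -0.6, -0.5]
width: 59.8
gripper_force: 0.0
```

>>> move_arm(
  targets="0.4 -3.7 -1.7 0 0 0 0;0.4 -3.7 -1.7 0 0 0 0;0.4 -3 -1.6 0 0 0 0;0.4 -2.3 -1 0 0 0 0;0.4 -1.2 -0.5 0 0 0 0",
)

```text
clock: 8.37
eef_pos: [518.9, -413.5, 162.4]
tool_rot: [-3.141, 0.003, 1.565]
force: [-0.0, -0.2, 0.3]
width: 60.2
gripper_force: 0.0
```

>>> move_arm(
  targets="0.4 0 0 0 0 0 0;0.4 0 0 0 0 0 0;0.4 0 0 0 0 0 0",
)

```text
clock: 8.62
eef_pos: [524.0, -405.7, 161.1]
tool_rot: [3.141, -0.002, 1.574]
force: [0.1, 0.3, 0.4]
width: 59.7
gripper_force: 0.0
```

```bash
cat >> h.py <<'E'
def proj(im,p,fish=True):
    R=cv2.Rodrigues(np.array(im['rvec'],float))[0]; q=R@np.array(p,float)+np.array(im['tvec'],float).ravel()
    h=im['color'].shape[0]; f=h/2/np.tan(np.radians(im['fovy'])/2); r=np.hypot(q[0],q[1])
    k=f*np.arctan2(r,q[2])/r if fish else f/q[2]
    return q[0]*k+im['cx'],q[1]*k+im['cy']
def chk(ws,z=42):
    im=get('wrist'); s=read_state(); print('tcp',s['eef_pos'].round(1),'w',round(s['width'],1),'t',s['clock'])
    dark(im,[proj(im,(*w,z)) for w in ws],z)
E
python3 -c "
from h import *
chk([(522,-409),(418,-381),(372,-304)])"
```

```text
tcp [ 524.1 -405.6  161.1] w 59.8 t 8.6667
[258.1 188.9] [ 21  19 312] [ 523.  -409.2   42. ]
[147.3 160.3] [ 17  18 245] [ 418.5 -380.9   42. ]
[99.9 83.6] [ 15  18 215] [ 373.  -304.4   42. ]
```

>>> move_arm(
  targets="0.4 -0.3 -0.1 3 0 0 0;0.4 0 0 4 0 0 0;0.4 0 0 4 0 0 0;0.4 0 0 3 0 0 0;0.4 0 0 1.3 0 0 0",
)

```text
clock: 9.08
eef_pos: [520.4, -406.8, 3.6]
tool_rot: [-3.137, -0.006, 1.574]
force: [-0.4, 0.2, -0.6]
width: 59.6
gripper_force: 0.0
```

>>> move_arm(
  targets="0.4 0 0 0 0 0 0;-1 0 0 0 0 0 0;-1 0 0 0 0 0 0;-1 0 0 0 0 0 0;-1 0 0 0 0 0 0",
)

```text
clock: 9.5
eef_pos: [522.8, -412.8, 11.0]
tool_rot: [3.138, 0.003, 1.571]
force: [0.9, 0.1, 6.6]
width: 26.6
gripper_force: 59.1
```

>>> move_arm(
  targets="-1 0 0 0 0 0 0;-1 0 0 -1.5 0 0 0;-1 0 0 -3.8 0 0 0;-1 0 0 -3.8 0 0 0;-1 0 0 -3.9 0 0 0",
)

```text
clock: 9.92
eef_pos: [520.4, -411.4, 140.6]
tool_rot: [-3.141, -0.0, 1.57]
force: [2.0, -0.4, -1.3]
width: 26.4
gripper_force: 59.2
```

>>> move_arm(
  targets="-1 2 1 0 0 0 0;-1 3 1.8 0 0 0 0;-1 3.5 2 0 0 0 0;-1 3.5 2 0 0 0 0;-1 3.5 2 0 0 0 0",
)

```text
clock: 10.33
eef_pos: [609.6, -255.2, 139.9]
tool_rot: [3.14, -0.0, 1.57]
force: [1.4, -0.3, -1.5]
width: 26.8
gripper_force: 59.2
```

>>> move_arm(
  targets="-1 3.5 2 0 0 0 0;-1 3.3 2 0 0 0 0;-1 2.3 1.4 0 0 0 0;-1 1.2 0.6 0 0 0 0;-1 0.8 0.4 1 0 0 0",
)

```text
clock: 10.75
eef_pos: [675.4, -143.5, 130.8]
tool_rot: [3.137, 0.0, 1.574]
force: [1.1, -0.8, -0.7]
width: 26.7
gripper_force: 59.2
```

>>> move_arm(
  targets="-1 0 0 2 0 0 0;-1 0 0 2 0 0 0;-1 0 0 1.5 0 0 0;-1 0 0 0.8 0 0 0;-1 0 0 0 0 0 0",
)

```text
clock: 11.17
eef_pos: [670.8, -146.8, 63.1]
tool_rot: [-3.137, -0.0, 1.569]
force: [-0.6, 0.3, -1.2]
width: 26.4
gripper_force: 59.2
```

>>> move_arm(
  targets="-1 0 0 0 0 0 0",
)

```text
clock: 11.25
eef_pos: [672.7, -146.9, 65.3]
tool_rot: [-3.141, 0.001, 1.569]
force: [0.2, -0.2, -1.0]
width: 26.6
gripper_force: 59.2
```

>>> move_arm(
  targets="-1 0.1 0 0.6 0 0 0;-1 0 0 0.4 0 0 0;-1 0 0 0.2 0 0 0;-1 0 0 0 0 0 0;0 0 0 0 0 0 0",
)

```text
clock: 11.67
eef_pos: [674.0, -144.6, 54.4]
tool_rot: [3.14, 0.0, 1.571]
force: [-0.4, -0.2, -0.3]
width: 37.1
gripper_force: 0.0
```

>>> move_arm(
  targets="0 0 0 0 0 0 0;0 0 0 0 0 0 0;0 0 0 -1 0 0 0;0 0 0 -3 0 0 0;0 0 0 -3.8 0 0 0",
)

```text
clock: 12.08
eef_pos: [670.9, -143.9, 129.7]
tool_rot: [-3.135, -0.001, 1.57]
force: [0.4, -0.2, 0.7]
width: 42.7
gripper_force: 0.0
```

>>> move_arm(
  targets="0.4 -1.5 -1.5 -3 0 0 0;0.4 -2.5 -2.5 0 0 0 0;0.4 -3 -3 0 0 0 0;0.4 -3 -3 0 0 0 0;0.4 -2.7 -3 0 0 0 0",
)

```text
clock: 12.5
eef_pos: [543.0, -272.2, 162.4]
tool_rot: [3.14, 0.001, 1.571]
force: [-0.2, -0.9, 0.1]
width: 59.9
gripper_force: 0.0
```

>>> move_arm(
  targets="0.4 -2.7 -3 0 0 0 0;0.4 -2.7 -3 0 0 0 0;0.4 -2.3 -2.7 0 0 0 0;0.4 -2 -2.5 0 0 0 0;0.4 -1 -1.2 0 0 0 0",
)

```text
clock: 12.92
eef_pos: [415.5, -381.4, 162.5]
tool_rot: [-3.14, 0.002, 1.565]
force: [-0.8, -1.1, 0.7]
width: 59.6
gripper_force: 0.0
```

>>> move_arm(
  targets="0.4 0 0 0 0 0 0;0.4 0 0 0 0 0 0;0.4 0 0 0 0 0 0",
)

```text
clock: 13.17
eef_pos: [421.3, -376.8, 161.6]
tool_rot: [3.14, -0.001, 1.572]
force: [0.2, 0.3, -0.7]
width: 60.2
gripper_force: 0.0
```

```bash
python3 -c "
from h import *
chk([(418,-381),(372,-304)])
im=get('top','t5.png')
cv2.imwrite('pics/t5c.png',cv2.resize(im['color'][90:260,190:410,::-1],None,fx=3,fy=3,interpolation=cv2.INTER_CUBIC))"
```

```text
tcp [ 421.6 -376.4  161.5] w 59.7 t 13.2167
[255.6 189.1] [ 21  19 310] [ 418.  -380.8   42. ]
[160.9 122.3] [ 18  20 274] [ 332.3 -316.9   42. ]
```

View pics/t5c.png

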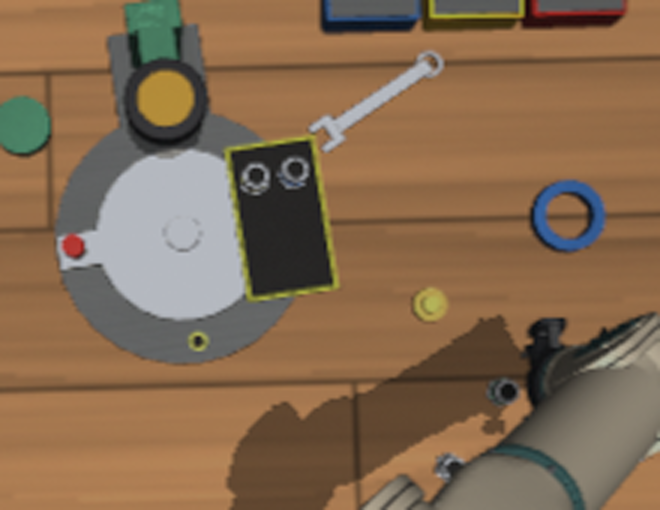

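Two sockets stand in the dish at (255,177) and (294,170) in this crop. The fourth socket has been knocked to about (332,-317). I'll pick s3 now.

>>> move_arm(
  targets="0.4 -0.4 -0.3 3 0 0 0;0.4 0 0 4 0 0 0;0.4 0 0 4 0 0 0;0.4 0 0 3 0 0 0;0.4 0 0 1.3 0 0 0",
)

```text
clock: 13.68
eef_pos: [416.6, -378.4, 4.4]
tool_rot: [-3.138, -0.005, 1.573]
force: [-0.4, 0.4, 0.0]
width: 60.3
gripper_force: 0.0
```

>>> move_arm(
  targets="0.4 0 0 0 0 0 0;-1 0 0 0 0 0 0;-1 0 0 0 0 0 0;-1 0 0 0 0 0 0;-1 0 0 0 0 0 0",
)

```text
clock: 14.1
eef_pos: [418.5, -382.6, 10.5]
tool_rot: [3.139, 0.003, 1.571]
force: [-0.6, 0.3, 6.6]
width: 26.6
gripper_force: 58.9
```

>>> move_arm(
  targets="-1 0 0 0 0 0 0;-1 0 0 -1.5 0 0 0;-1 0 0 -3.8 0 0 0;-1 0 0 -3.8 0 0 0;-1 0 0 -3.9 0 0 0",
)

```text
clock: 14.52
eef_pos: [416.8, -381.2, 140.3]
tool_rot: [-3.141, -0.0, 1.571]
force: [0.7, -0.3, -1.8]
width: 26.0
gripper_force: 59.2
```

>>> move_arm(
  targets="-1 2 1 0 0 0 0;-1 3 1.7 0 0 0 0;-1 3.5 2 0 0 0 0;-1 3.5 2 0 0 0 0;-1 3.5 2 0 0 0 0",
)

```text
clock: 14.93
eef_pos: [505.1, -225.0, 139.5]
tool_rot: [3.14, 0.0, 1.57]
force: [0.1, -0.2, 0.1]
width: 26.9
gripper_force: 59.2
```

>>> move_arm(
  targets="-1 3.5 2 0 0 0 0;-1 3.3 2 0 0 0 0;-1 2.3 1.4 0 0 0 0;-1 1.2 0.6 0 0 0 0;-1 0.8 0.4 0 0 0 0",
)

```text
clock: 15.35
eef_pos: [569.1, -113.1, 138.8]
tool_rot: [3.141, -0.001, 1.574]
force: [0.2, -0.7, -1.2]
width: 26.6
gripper_force: 59.2
```

>>> move_arm(
  targets="-1 0 0 0 0 0 0;-1 0 0 0 0 0 0;-1 0 0 0 0 0 0",
)

```text
clock: 15.6
eef_pos: [567.1, -118.2, 138.6]
tool_rot: [-3.141, 0.001, 1.567]
force: [-0.8, -0.2, -0.1]
width: 26.5
gripper_force: 59.2
```

>>> move_arm(
  targets="-1 0.8 0.6 1 0 0 0;-1 0 0 2 0 0 0;-1 0 0 2 0 0 0;-1 0 0 1.5 0 0 0;-1 0 0 1 0 0 0",
)

```text
clock: 16.02
eef_pos: [573.0, -108.0, 61.1]
tool_rot: [-3.139, -0.0, 1.569]
force: [-0.4, 0.1, -1.2]
width: 26.9
gripper_force: 59.2
```

>>> move_arm(
  targets="-1 0 0 0.5 0 0 0;-1 0 0 0.4 0 0 0;-1 0 0 0.1 0 0 0;-1 0 0 0 0 0 0;0 0 0 0 0 0 0",
)

```text
clock: 16.43
eef_pos: [575.0, -108.2, 54.2]
tool_rot: [3.139, 0.001, 1.57]
force: [-0.6, 0.3, 0.4]
width: 37.3
gripper_force: 0.0
```

>>> move_arm(
  targets="0 0 0 0 0 0 0;0 0 0 0 0 0 0;0 0 0 -1 0 0 0;0 0 0 -3 0 0 0;0 0 0 -3.8 0 0 0",
)

```text
clock: 16.85
eef_pos: [572.2, -107.1, 130.5]
tool_rot: [-3.136, -0.001, 1.57]
force: [0.9, 0.3, 1.1]
width: 43.0
gripper_force: 0.0
```

>>> move_arm(
  targets="0.4 -1 -1 -3 0 0 0;0.4 -2.5 -3 0 0 0 0;0.4 -2.5 -3 0 0 0 0;0.4 -2.5 -3 0 0 0 0;0.4 -2.5 -3 0 0 0 0",
)

```text
clock: 17.27
eef_pos: [443.1, -218.3, 162.3]
tool_rot: [3.14, 0.001, 1.572]
force: [0.1, -0.3, 0.2]
width: 59.7
gripper_force: 0.0
```

>>> move_arm(
  targets="0.4 -2.5 -3 0 0 0 0;0.4 -2.5 -3 0 0 0 0;0.4 -2.2 -2.5 0 0 0 0;0.4 -1.5 -1.6 0 0 0 0;0.4 -1 -0.9 0 0 0 0",
)

```text
clock: 17.68
eef_pos: [331.4, -316.7, 162.3]
tool_rot: [3.142, 0.001, 1.566]
force: [0.0, -0.4, 0.2]
width: 59.8
gripper_force: 0.0
```

>>> move_arm(
  targets="0.4 0 0 0 0 0 0;0.4 0 0 0 0 0 0;0.4 0 0 0 0 0 0",
)

```text
clock: 17.93
eef_pos: [335.1, -313.8, 161.5]
tool_rot: [3.141, -0.0, 1.572]
force: [0.8, -0.7, -0.6]
width: 60.1
gripper_force: 0.0
```

```bash
python3 -c "
from h import *
chk([(332,-317)])"
```

```text
tcp [ 335.3 -313.6  161.4] w 59.6 t 17.9833
[255.6 187.9] [ 21  20 316] [ 331.8 -316.6   42. ]
```

>>> move_arm(
  targets="0.4 -0.3 -0.3 3 0 0 0;0.4 0 0 4 0 0 0;0.4 0 0 4 0 0 0;0.4 0 0 3 0 0 0;0.4 0 0 1.3 0 0 0",
)

```text
clock: 18.4
eef_pos: [330.4, -312.5, 6.4]
tool_rot: [-3.138, -0.012, 1.573]
force: [0.4, 0.4, -0.3]
width: 59.8
gripper_force: 0.0
```

>>> move_arm(
  targets="0.4 0 0 0 0 0 0;-1 0 0 0 0 0 0;-1 0 0 0 0 0 0;-1 0 0 0 0 0 0;-1 0 0 0 0 0 0",
)

```text
clock: 18.82
eef_pos: [332.2, -317.8, 11.4]
tool_rot: [3.14, 0.001, 1.572]
force: [-0.0, 0.7, 4.4]
width: 26.3
gripper_force: 59.0
```

>>> move_arm(
  targets="-1 0 0 0 0 0 0;-1 0 0 -1.5 0 0 0;-1 0 0 -3.8 0 0 0;-1 0 0 -3.8 0 0 0;-1 0 0 -3.9 0 0 0",
)

```text
clock: 19.23
eef_pos: [330.4, -317.0, 141.7]
tool_rot: [-3.14, -0.001, 1.57]
force: [1.7, -0.6, -0.6]
width: 26.4
gripper_force: 59.2
```

>>> move_arm(
  targets="-1 1 1.7 0 0 0 0;-1 1.5 2.5 0 0 0 0;-1 2 3 0 0 0 0;-1 2 3 0 0 0 0;-1 2 3 0 0 0 0",
)

```text
clock: 19.65
eef_pos: [464.3, -231.2, 140.9]
tool_rot: [3.141, -0.0, 1.57]
force: [0.8, -0.5, -1.1]
width: 26.4
gripper_force: 59.2
```

>>> move_arm(
  targets="-1 2 3 0 0 0 0;-1 2 3 0 0 0 0;-1 2 3 0 0 0 0;-1 1.2 1.8 0 0 0 0;-1 0.5 0.9 0 0 0 0",
)

```text
clock: 20.07
eef_pos: [583.2, -151.5, 140.1]
tool_rot: [3.14, -0.002, 1.576]
force: [-0.3, 0.5, -0.9]
width: 26.4
gripper_force: 59.3
```

>>> move_arm(
  targets="-1 0 0 0 0 0 0;-1 0 0 0 0 0 0;-1 0 0 0 0 0 0",
)

```text
clock: 20.32
eef_pos: [578.1, -157.4, 140.4]
tool_rot: [-3.14, 0.0, 1.568]
force: [-0.5, -0.5, -1.6]
width: 26.7
gripper_force: 59.3
```

>>> move_arm(
  targets="-1 0 0.1 1 0 0 0;-1 0 0 2 0 0 0;-1 0 0 2 0 0 0;-1 0 0 1.5 0 0 0;-1 0 0 1 0 0 0",
)

```text
clock: 20.73
eef_pos: [579.1, -156.1, 63.1]
tool_rot: [-3.139, -0.001, 1.568]
force: [-0.3, 0.5, -0.7]
width: 26.4
gripper_force: 59.3
```

>>> move_arm(
  targets="-1 0 0 0.6 0 0 0;-1 0 0 0.4 0 0 0;-1 0 0 0.1 0 0 0;-1 0 0 0 0 0 0;0 0 0 0 0 0 0",
)

```text
clock: 21.15
eef_pos: [581.4, -156.2, 55.1]
tool_rot: [3.14, -0.0, 1.57]
force: [-0.3, -0.2, 0.2]
width: 37.2
gripper_force: 0.0
```

>>> move_arm(
  targets="0 0 0 0 0 0 0;0 0 0 0 0 0 0;0 0 0 -1 0 0 0;0 0 0 -3 0 0 0;0 0 0 -3.8 0 0 0",
)

```text
clock: 21.57
eef_pos: [579.4, -154.7, 131.3]
tool_rot: [-3.136, -0.002, 1.57]
force: [2.2, -0.0, -0.0]
width: 42.7
gripper_force: 0.0
```

>>> move_arm(
  targets="0 0 -2 -4 0 0 0;0 0 -3.5 -4 0 0 0;0 0 -3.5 0 0 0 0;0 0 0 0 0 0 0;0 0 0 0 0 0 0",
)

```text
clock: 21.98
eef_pos: [498.6, -155.4, 202.0]
tool_rot: [3.141, -0.002, 1.569]
force: [0.4, -0.2, -0.8]
width: 42.3
gripper_force: 0.0
```

```bash
python3 - <<'E'
from h import *
im=get('wrist','w6.png')
s=read_state(); print(s['eef_pos'],s['clock'])
hsv=cv2.cvtColor(im['color'],cv2.COLOR_RGB2HSV); m=cv2.inRange(hsv,(0,150,80),(8,255,255)); m2=cv2.inRange(hsv,(172,150,80),(180,255,255))|m
n,l,st,ce=cv2.connectedComponentsWithStats(m2)
for i in range(1,n):
    if st[i,4]>40: print(st[i],ce[i].round(1),onz(im,*ce[i],88,True).round(1))
E
```

```text
[ 500.25786179 -155.27459462  201.60050054] 22.0333
[459 321  43  26 165] [478.1 330.1] [ 842.  -391.4   88. ]
```

View pics/w6.png

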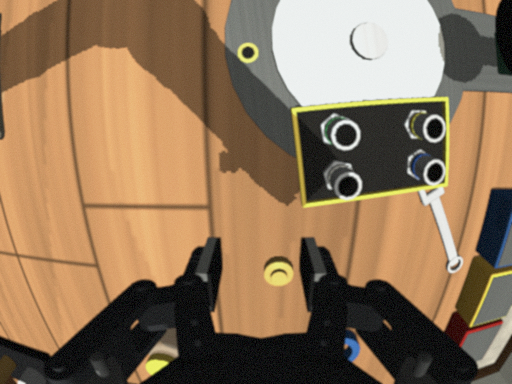

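All four sockets stand in the dish. Now to the knob.

>>> move_arm(
  targets="0.4 2 0.5 0 0 0 0;0.4 3.5 1.2 0 0 0 0;0.4 3.5 1.3 0 0 0 0;0.4 3.5 1.3 0 0 0 0;0.4 3.5 1.3 0 0 0 0",
)

```text
clock: 22.45
eef_pos: [557.7, 6.7, 200.6]
tool_rot: [3.141, -0.0, 1.572]
force: [0.6, 0.1, -0.2]
width: 59.7
gripper_force: 0.0
```

>>> move_arm(
  targets="0.4 3.5 1.3 0 0 0 0;0.4 3.3 1.3 0 0 0 0;0.4 2.3 0.8 0 0 0 0;0.4 1.5 0.4 0 0 0 0;0.4 0 0 0 0 0 0",
)

```text
clock: 22.87
eef_pos: [595.6, 116.7, 199.6]
tool_rot: [3.142, -0.002, 1.579]
force: [-0.0, -0.1, 0.1]
width: 59.8
gripper_force: 0.0
```

>>> move_arm(
  targets="0.4 0 0 1 0 0 0;0.4 0 0 2 0 0 0;0.4 0 0 1 0 0 0;0.4 0 0 0 0 0 0;0.4 0 0 0 0 0 0",
)

```text
clock: 23.28
eef_pos: [593.7, 109.1, 160.3]
tool_rot: [-3.14, 0.0, 1.569]
force: [-0.3, -0.4, 0.5]
width: 59.9
gripper_force: 0.0
```

```bash
cat >> h.py <<'E'
def red(z=90,top=True):
    im=get('wrist'); s=read_state(); print('tcp',s['eef_pos'].round(1),'w',round(s['width'],1),'t',s['clock'],s['force'].round(1))
    hsv=cv2.cvtColor(im['color'],cv2.COLOR_RGB2HSV); m=cv2.inRange(hsv,(0,120,50),(8,255,255))|cv2.inRange(hsv,(172,120,50),(180,255,255))
    n,l,st,ce=cv2.connectedComponentsWithStats(m)
    for i in range(1,n):
        if st[i,4]>60: print(st[i],onz(im,*ce[i],z,True).round(1))
    return im
E
python3 - <<'E'
from h import *
im=red(82); cv2.imwrite('pics/w7.png',im['color'][:,:,::-1])
E
```

```text
tcp [594.3 109.4 161.1] w 59.3 t 23.3333 [-0.  -0.8  0.2]
[243 176  32  39 976] [593.3 113.6  82. ]
```

View pics/w7.png

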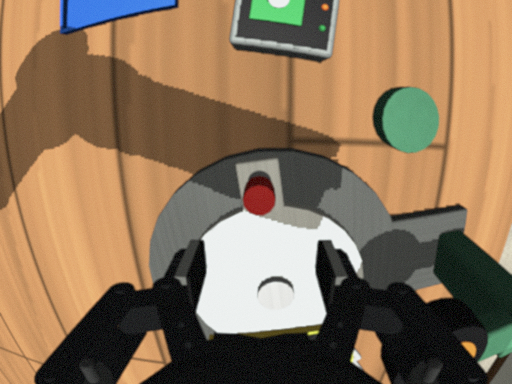

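The knob, at (259,195) in the picture, is centred between the fingers. I'll descend, grip and lift it.

>>> move_arm(
  targets="0.4 0.2 0 2 0 0 0;0.4 0 0 3 0 0 0;0.4 0 0 3 0 0 0;0.4 0 0 1.5 0 0 0;0.4 0 0 0.5 0 0 0",
)

```text
clock: 23.75
eef_pos: [593.0, 112.3, 59.1]
tool_rot: [-3.139, -0.0, 1.57]
force: [-0.2, 0.4, -0.2]
width: 59.8
gripper_force: 0.0
```

>>> move_arm(
  targets="0.4 0 0 0 0 0 0;0.4 0 0 0 0 0 0;-1 0 0 0 0 0 0;-1 0 0 0 0 0 0;-1 0 0 0 0 0 0",
)

```text
clock: 24.17
eef_pos: [594.3, 112.8, 62.1]
tool_rot: [3.141, -0.001, 1.571]
force: [3.7, 0.2, 13.4]
width: 24.6
gripper_force: 51.3
```

>>> move_arm(
  targets="-1 0 0 0 0 0 0;-1 0 0 0 0 0 0",
)

```text
clock: 24.33
eef_pos: [595.0, 112.9, 62.3]
tool_rot: [3.14, -0.002, 1.571]
force: [-0.8, 0.1, 6.5]
width: 24.3
gripper_force: 58.9
```

>>> move_arm(
  targets="-1 0 0 -0.4 0 0 0;-1 0 0 -0.4 0 0 0;-1 0 0 -0.4 0 0 0;-1 0 0 -0.2 0 0 0;-1 0 0 0 0 0 0",
)

```text
clock: 24.75
eef_pos: [593.4, 112.7, 74.6]
tool_rot: [-3.14, -0.001, 1.571]
force: [0.2, -0.0, -10.9]
width: 24.2
gripper_force: 59.3
```

```bash
python3 -c "
import numpy as np
st=[2.25]*2+[4.5]*18+[2.25]*2; a=97.15
for leg in 'ab':
  x=y=0
  for i,s in enumerate(st):
    p=[125*np.array([np.cos(np.radians(t)),np.sin(np.radians(t))]) for t in (a,a+s)]; a+=s
    d=p[1]-p[0]; x+=d[0]/10;y+=d[1]/10; rx=round(x,2);ry=round(y,2); x-=rx;y-=ry
    print(f'-1 {ry:.2f} {rx:.2f} 0 0 0 0',end=';' if i%5<4 else '\n')
  print()
"
```

```text
-1 -0.07 -0.49 0 0 0 0;-1 -0.09 -0.48 0 0 0 0;-1 -0.24 -0.95 0 0 0 0;-1 -0.31 -0.93 0 0 0 0;-1 -0.38 -0.91 0 0 0 0
-1 -0.45 -0.87 0 0 0 0;-1 -0.52 -0.83 0 0 0 0;-1 -0.58 -0.79 0 0 0 0;-1 -0.64 -0.74 0 0 0 0;-1 -0.70 -0.69 0 0 0 0
-1 -0.75 -0.63 0 0 0 0;-1 -0.80 -0.58 0 0 0 0;-1 -0.84 -0.50 0 0 0 0;-1 -0.88 -0.44 0 0 0 0;-1 -0.91 -0.37 0 0 0 0
-1 -0.93 -0.30 0 0 0 0;-1 -0.96 -0.22 0 0 0 0;-1 -0.97 -0.15 0 0 0 0;-1 -0.98 -0.07 0 0 0 0;-1 -0.98 0.01 0 0 0 0
-1 -0.49 0.03 0 0 0 0;-1 -0.49 0.05 0 0 0 0;
-1 -0.49 0.07 0 0 0 0;-1 -0.48 0.09 0 0 0 0;-1 -0.95 0.24 0 0 0 0;-1 -0.93 0.31 0 0 0 0;-1 -0.91 0.38 0 0 0 0
-1 -0.87 0.45 0 0 0 0;-1 -0.83 0.52 0 0 0 0;-1 -0.79 0.58 0 0 0 0;-1 -0.74 0.64 0 0 0 0;-1 -0.69 0.70 0 0 0 0
-1 -0.63 0.75 0 0 0 0;-1 -0.58 0.80 0 0 0 0;-1 -0.50 0.84 0 0 0 0;-1 -0.44 0.88 0 0 0 0;-1 -0.37 0.91 0 0 0 0
-1 -0.30 0.93 0 0 0 0;-1 -0.22 0.96 0 0 0 0;-1 -0.15 0.97 0 0 0 0;-1 -0.07 0.98 0 0 0 0;-1 0.01 0.98 0 0 0 0
-1 0.03 0.49 0 0 0 0;-1 0.05 0.49 0 0 0 0;
```

>>> move_arm(
  targets="-1 -0.07 -0.49 0 0 0 0;-1 -0.09 -0.48 0 0 0 0;-1 -0.24 -0.95 0 0 0 0;-1 -0.31 -0.93 0 0 0 0;-1 -0.38 -0.91 0 0 0 0",
)

```text
clock: 25.17
eef_pos: [555.9, 101.8, 74.8]
tool_rot: [3.141, -0.001, 1.571]
force: [1.8, 0.5, -10.0]
width: 24.4
gripper_force: 59.6
```

>>> move_arm(
  targets="-1 -0.45 -0.87 0 0 0 0;-1 -0.52 -0.83 0 0 0 0;-1 -0.58 -0.79 0 0 0 0;-1 -0.64 -0.74 0 0 0 0;-1 -0.70 -0.69 0 0 0 0",
)

```text
clock: 25.58
eef_pos: [516.5, 72.6, 75.0]
tool_rot: [-3.141, -0.001, 1.571]
force: [2.3, 1.0, -10.0]
width: 24.3
gripper_force: 59.6
```

>>> move_arm(
  targets="-1 -0.75 -0.63 0 0 0 0;-1 -0.80 -0.58 0 0 0 0;-1 -0.84 -0.50 0 0 0 0;-1 -0.88 -0.44 0 0 0 0;-1 -0.91 -0.37 0 0 0 0",
)

```text
clock: 26.0
eef_pos: [491.3, 30.3, 74.9]
tool_rot: [-3.141, -0.001, 1.571]
force: [0.7, 1.3, -9.8]
width: 24.6
gripper_force: 59.6
```

>>> move_arm(
  targets="-1 -0.93 -0.30 0 0 0 0;-1 -0.96 -0.22 0 0 0 0;-1 -0.97 -0.15 0 0 0 0;-1 -0.98 -0.07 0 0 0 0;-1 -0.98 0.01 0 0 0 0",
)

```text
clock: 26.42
eef_pos: [484.3, -18.2, 74.8]
tool_rot: [-3.141, -0.001, 1.57]
force: [-0.7, 3.0, -10.4]
width: 24.4
gripper_force: 59.6
```

>>> move_arm(
  targets="-1 -0.49 0.03 0 0 0 0;-1 -0.49 0.05 0 0 0 0;-1 0 0 0 0 0 0;-1 0 0 0 0 0 0;-1 0 0 0 0 0 0",
)

```text
clock: 26.83
eef_pos: [485.3, -27.2, 74.7]
tool_rot: [-3.141, -0.0, 1.571]
force: [-1.6, -1.1, -10.0]
width: 24.4
gripper_force: 59.6
```

```bash
python3 - <<'E'
from h import *
s=read_state(); print(s['eef_pos'],s['force'])
im=get('top')
cv2.imwrite('pics/t8c.png',cv2.resize(im['color'][90:260,140:360,::-1],None,fx=3,fy=3,interpolation=cv2.INTER_CUBIC))
E
```

```text
[485.27286781 -27.17497847  74.6831707 ] [ -1.56003972  -1.05812623 -10.01692129]
```

View pics/t8c.png

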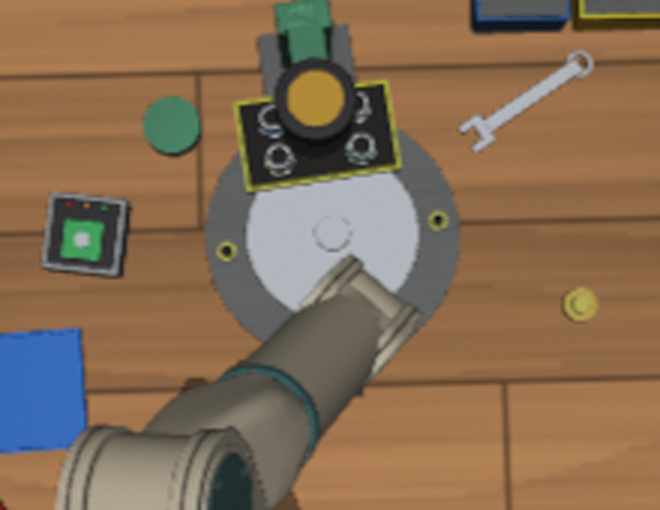

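The sockets are still in the dish under the head. Now I'll lower the plunger while nudging 1 mm on.

>>> move_arm(
  targets="-1 -0.1 0 0.3 0 0 0;-1 0 0 0.3 0 0 0;-1 0 0 0.3 0 0 0;-1 0 0 0.3 0 0 0;-1 0 0 0.1 0 0 0",
)

```text
clock: 27.3
eef_pos: [485.5, -27.8, 62.2]
tool_rot: [-3.141, -0.002, 1.571]
force: [-5.2, 0.5, 11.5]
width: 24.1
gripper_force: 62.1
```

>>> move_arm(
  targets="-1 0 0 0 0 0 0;-1 0 0 0 0 0 0",
)

```text
clock: 27.47
eef_pos: [485.5, -28.1, 62.3]
tool_rot: [3.141, -0.001, 1.57]
force: [-3.4, 0.0, 3.8]
width: 24.0
gripper_force: 61.0
```

>>> move_arm(
  targets="0.4 0 0 0 0 0 0;0.4 0 0 0 0 0 0;0.4 0 0 0 0 0 0;0.4 0 0 -1 0 0 0;0.4 0 0 -3 0 0 0",
)

```text
clock: 27.88
eef_pos: [484.1, -27.8, 100.4]
tool_rot: [-3.137, -0.001, 1.57]
force: [0.2, 0.9, 0.9]
width: 59.7
gripper_force: 0.0
```

>>> move_arm(
  targets="0.4 0 0 -3.5 0 0 0;0.4 0 0 -2.5 0 0 0;0.4 0 0 0 0 0 0;0.4 0 0 0 0 0 0;0.4 0 0 0 0 0 0",
)

```text
clock: 28.3
eef_pos: [485.6, -27.6, 162.1]
tool_rot: [3.141, -0.001, 1.571]
force: [0.2, -0.2, -0.8]
width: 60.2
gripper_force: 0.0
```

```bash
python3 -c "
from h import *
red(82)"
```

```text
tcp [485.2 -27.7 161.5] w 59.5 t 28.35 [ 0.7  0.4 -0. ]
[245 180  32  39 966] [486.4 -27.2  82. ]
```

>>> move_arm(
  targets="-1 2 0.8 0 0 0 0;-1 3.5 1.3 0 0 0 0;-1 3.5 1.4 0 0 0 0;-1 3.5 1.5 0 0 0 0;-1 3.5 1.5 0 0 0 0",
)

```text
clock: 28.77
eef_pos: [550.3, 133.5, 160.7]
tool_rot: [-3.139, -0.0, 1.57]
force: [-0.0, -0.4, 1.1]
width: 0.4
gripper_force: 0.0
```

>>> move_arm(
  targets="-1 3.5 1.5 0 0 0 0;-1 3.5 1.5 0 0 0 0;-1 3.5 1.5 0 0 0 0;-1 2.5 1 0 0 0 0;-1 1.4 0.3 0 0 0 0",
)

```text
clock: 29.18
eef_pos: [608.7, 280.6, 159.7]
tool_rot: [-3.14, -0.002, 1.575]
force: [0.4, 0.3, 0.2]
width: -0.1
gripper_force: 0.0
```

>>> move_arm(
  targets="-1 0 0 0 0 0 0;-1 0 0 0 0 0 0;-1 0 0 0 0 0 0",
)

```text
clock: 29.43
eef_pos: [608.1, 273.6, 161.2]
tool_rot: [-3.14, 0.001, 1.568]
force: [0.3, 0.1, -0.4]
width: 0.1
gripper_force: 0.0
```

```bash
python3 - <<'E'
from h import *
im=get('wrist','w9.png'); s=read_state(); print(s['eef_pos'],s['force'],s['width'])
hsv=cv2.cvtColor(im['color'],cv2.COLOR_RGB2HSV); m=cv2.inRange(hsv,(50,120,60),(80,255,255))
n,l,st,ce=cv2.connectedComponentsWithStats(m)
for i in range(1,n):
    if st[i,4]>100: print(st[i],onz(im,*(st[i,:2]+st[i,2:4]/2),50,True).round(1))
E
```

```text
[608.32561637 273.39325194 161.63066496] [-0.18646513 -0.54444907  0.44259181] -0.19808563316168945
[ 234  157   56   53 1985] [610.3 277.5  50. ]
```

View pics/w9.png

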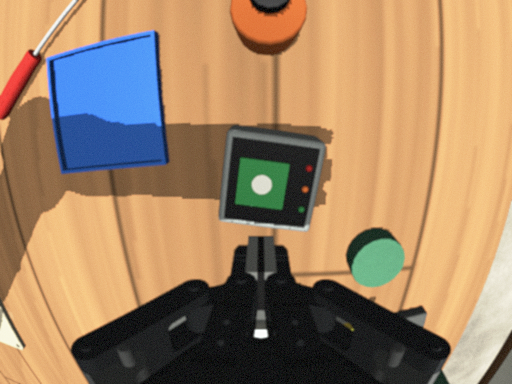

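The key, at (262,184) in the picture, is at (610,277). I'll descend to just above it.

>>> move_arm(
  targets="-1 0.3 0.1 2 0 0 0;-1 0 0 3 0 0 0;-1 0 0 2.5 0 0 0;-1 0 0 1.5 0 0 0;-1 0 0 0.7 0 0 0",
)

```text
clock: 29.9
eef_pos: [608.2, 277.1, 62.8]
tool_rot: [-3.138, 0.001, 1.568]
force: [-1.0, 0.7, -0.0]
width: 0.2
gripper_force: 0.0
```

>>> move_arm(
  targets="-1 0 0 0.3 0 0 0;-1 0 0 0.2 0 0 0;-1 0 0 0 0 0 0;-1 0 0 0 0 0 0",
)

```text
clock: 30.23
eef_pos: [610.6, 279.1, 61.4]
tool_rot: [3.14, -0.001, 1.571]
force: [-0.9, 0.4, 0.1]
width: -0.1
gripper_force: 0.0
```

>>> move_arm(
  targets="-1 0 0 0.1 0 0 0;-1 0 0 0.1 0 0 0;-1 0 0 0 0 0 0",
)

```text
clock: 30.48
eef_pos: [609.7, 279.2, 58.4]
tool_rot: [3.141, -0.001, 1.571]
force: [-0.3, -0.1, 0.0]
width: 0.0
gripper_force: 0.0
```

```bash
python3 -c "
from h import *
s=read_state(); print(s['eef_pos'],s['force'])"
```

```text
[609.73973795 279.21426403  58.36579045] [-0.33753121 -0.13919454  0.00344988]
```

>>> move_arm(
  targets="-1 0 0 0.2 0 0 0;-1 0 0 0.2 0 0 0;-1 0 0 0.1 0 0 0;-1 0 0 0 0 0 0;-1 0 0 0 0 0 0",
)

```text
clock: 30.9
eef_pos: [609.6, 279.0, 52.9]
tool_rot: [-3.141, -0.001, 1.571]
force: [-0.6, -1.3, 0.2]
width: -0.1
gripper_force: 0.0
```

>>> move_arm(
  targets="-1 0 0 0.1 0 0 0;-1 0 0 0.1 0 0 0;-1 0 0 0.1 0 0 0;-1 0 0 0 0 0 0;-1 0 0 0 0 0 0",
)

```text
clock: 31.32
eef_pos: [609.7, 279.0, 50.3]
tool_rot: [3.142, -0.001, 1.571]
force: [-0.2, -0.6, 1.9]
width: -0.2
gripper_force: 0.8
```

>>> move_arm(
  targets="-1 0 0 0.1 0 0 0;-1 0 0 0 0 0 0",
)

```text
clock: 31.48
eef_pos: [609.7, 279.0, 49.4]
tool_rot: [3.142, -0.001, 1.571]
force: [-0.8, 0.2, 5.7]
width: -0.2
gripper_force: 2.4
```

>>> move_arm(
  targets="-1 0 0 0.1 0 0 0;-1 0 0 0 0 0 0;-1 0 0 0 0 0 0",
)

```text
clock: 31.73
eef_pos: [609.7, 279.1, 49.1]
tool_rot: [3.141, -0.001, 1.571]
force: [-2.3, -0.5, 8.6]
width: -0.0
gripper_force: 4.3
```

>>> move_arm(
  targets="-1 0 0 0.1 0 0 0;-1 0 0 0 0 0 0;-1 0 0 0 0 0 0",
)

```text
clock: 31.98
eef_pos: [609.8, 279.1, 49.0]
tool_rot: [3.141, -0.002, 1.571]
force: [-4.4, -0.3, 15.1]
width: 0.3
gripper_force: 7.1
```

Pressed at 9–15 N for 0.5 s. Now back to the knob.

>>> move_arm(
  targets="-1 0 0 -0.5 0 0 0;-1 0 0 -2 0 0 0;-1 0 0 -3 0 0 0;0.4 0 0 -3.5 0 0 0;0.4 -1.2 -0.5 -2.5 0 0 0",
)

```text
clock: 32.4
eef_pos: [605.7, 269.8, 164.0]
tool_rot: [3.139, -0.003, 1.574]
force: [1.1, 0.7, 0.1]
width: 23.3
gripper_force: 0.0
```

>>> move_arm(
  targets="0.4 -3.5 -1.3 0 0 0 0;0.4 -3.5 -1.5 0 0 0 0;0.4 -3.5 -1.5 0 0 0 0;0.4 -3.5 -1.5 0 0 0 0;0.4 -3.5 -1.5 0 0 0 0",
)

```text
clock: 32.82
eef_pos: [530.6, 90.6, 161.9]
tool_rot: [3.141, -0.001, 1.571]
force: [0.1, 0.0, 0.0]
width: 59.9
gripper_force: 0.0
```

>>> move_arm(
  targets="0.4 -3.5 -1.5 0 0 0 0;0.4 -3.5 -1.5 0 0 0 0;0.4 -2.5 -0.9 0 0 0 0;0.4 -1.6 -0.5 0 0 0 0;0.4 -0.8 -0.2 0 0 0 0",
)

```text
clock: 33.23
eef_pos: [484.5, -29.9, 162.1]
tool_rot: [-3.142, 0.0, 1.566]
force: [-0.4, -0.4, -0.0]
width: 60.0
gripper_force: 0.0
```

>>> move_arm(
  targets="0.4 0 0 0 0 0 0;0.4 0 0 0 0 0 0;0.4 0 0 0 0 0 0",
)

```text
clock: 33.48
eef_pos: [486.3, -25.4, 161.6]
tool_rot: [-3.142, -0.002, 1.573]
force: [0.6, -0.0, -0.7]
width: 59.9
gripper_force: 0.0
```

```bash
python3 -c "
from h import *
red(82)"
```

```text
tcp [486.2 -25.3 161.6] w 59.7 t 33.5333 [-0.2  0.4  0.3]
[244 183  32  39 976] [486.5 -27.1  82. ]
```

>>> move_arm(
  targets="0.4 -0.3 0 2 0 0 0;0.4 0 0 3 0 0 0;0.4 0 0 3 0 0 0;0.4 0 0 1.5 0 0 0;0.4 0 0 0.5 0 0 0",
)

```text
clock: 33.95
eef_pos: [484.4, -28.4, 59.3]
tool_rot: [-3.137, -0.002, 1.573]
force: [0.9, 0.3, 0.4]
width: 60.1
gripper_force: 0.0
```

>>> move_arm(
  targets="0.4 0 0 0 0 0 0;0.4 0 0 0 0 0 0;-1 0 0 0 0 0 0;-1 0 0 0 0 0 0;-1 0 0 0 0 0 0",
)

```text
clock: 34.37
eef_pos: [485.7, -29.7, 62.7]
tool_rot: [3.141, -0.001, 1.571]
force: [-8.1, 0.4, 21.4]
width: 24.4
gripper_force: 50.8
```

>>> move_arm(
  targets="-1 0 0 0 0 0 0;-1 0 0 0 0 0 0",
)

```text
clock: 34.53
eef_pos: [485.6, -29.9, 63.0]
tool_rot: [3.141, -0.001, 1.571]
force: [-2.3, 0.5, 8.4]
width: 23.7
gripper_force: 58.5
```

>>> move_arm(
  targets="-1 0 0 -0.4 0 0 0;-1 0 0 -0.4 0 0 0;-1 0 0 -0.4 0 0 0;-1 0 0 -0.2 0 0 0;-1 0 0 0 0 0 0",
)

```text
clock: 34.95
eef_pos: [485.5, -29.8, 76.0]
tool_rot: [-3.141, -0.001, 1.571]
force: [0.5, -0.2, -9.4]
width: 24.0
gripper_force: 59.3
```

>>> move_arm(
  targets="-1 -0.49 0.07 0 0 0 0;-1 -0.48 0.09 0 0 0 0;-1 -0.95 0.24 0 0 0 0;-1 -0.93 0.31 0 0 0 0;-1 -0.91 0.38 0 0 0 0",
)

```text
clock: 35.37
eef_pos: [497.1, -68.7, 75.8]
tool_rot: [3.141, -0.001, 1.57]
force: [2.1, 3.4, -10.2]
width: 23.9
gripper_force: 59.4
```

>>> move_arm(
  targets="-1 -0.87 0.45 0 0 0 0;-1 -0.83 0.52 0 0 0 0;-1 -0.79 0.58 0 0 0 0;-1 -0.74 0.64 0 0 0 0;-1 -0.69 0.70 0 0 0 0",
)

```text
clock: 35.78
eef_pos: [526.0, -106.6, 75.6]
tool_rot: [-3.141, -0.002, 1.571]
force: [1.8, 5.1, -9.7]
width: 24.3
gripper_force: 59.4
```

>>> move_arm(
  targets="-1 -0.63 0.75 0 0 0 0;-1 -0.58 0.80 0 0 0 0;-1 -0.50 0.84 0 0 0 0;-1 -0.44 0.88 0 0 0 0;-1 -0.37 0.91 0 0 0 0",
)

```text
clock: 36.2
eef_pos: [566.6, -130.8, 75.0]
tool_rot: [-3.138, -0.004, 1.571]
force: [0.3, 6.8, -9.9]
width: 24.1
gripper_force: 59.5
```

>>> move_arm(
  targets="-1 -0.30 0.93 0 0 0 0;-1 -0.22 0.96 0 0 0 0;-1 -0.15 0.97 0 0 0 0;-1 -0.07 0.98 0 0 0 0;-1 0.01 0.98 0 0 0 0",
)

```text
clock: 36.62
eef_pos: [613.5, -138.3, 74.3]
tool_rot: [-3.136, -0.004, 1.571]
force: [-2.0, 5.1, -10.0]
width: 24.1
gripper_force: 59.5
```

>>> move_arm(
  targets="-1 0.03 0.49 0 0 0 0;-1 0.05 0.49 0 0 0 0;-1 0 0 0 0 0 0;-1 0 0 0 0 0 0;-1 0 0 0 0 0 0",
)

```text
clock: 37.03
eef_pos: [624.5, -137.4, 74.9]
tool_rot: [-3.139, -0.003, 1.571]
force: [1.3, 5.0, -9.4]
width: 24.2
gripper_force: 59.7
```

>>> move_arm(
  targets="-1 0 0 0.3 0 0 0;-1 0 0 0.3 0 0 0;-1 0 0 0.3 0 0 0;-1 0 0 0.3 0 0 0;-1 0 0 0.1 0 0 0",
)

```text
clock: 37.45
eef_pos: [624.9, -137.5, 63.1]
tool_rot: [-3.141, -0.003, 1.571]
force: [-1.9, 6.0, 3.8]
width: 24.0
gripper_force: 61.2
```

>>> move_arm(
  targets="-1 0 0 0 0 0 0;-1 0 0 0 0 0 0",
)

```text
clock: 37.62
eef_pos: [624.9, -137.5, 63.2]
tool_rot: [-3.141, -0.003, 1.571]
force: [-0.6, 5.7, -1.9]
width: 24.0
gripper_force: 60.5
```

>>> move_arm(
  targets="0.4 0 0 0 0 0 0;0.4 0 0 0 0 0 0;0.4 0 0 0 0 0 0;0.4 0 0 -1 0 0 0;0.4 0 0 -3 0 0 0",
)

```text
clock: 38.03
eef_pos: [622.6, -138.5, 100.4]
tool_rot: [-3.135, -0.001, 1.57]
force: [0.1, 0.5, -0.2]
width: 60.0
gripper_force: 0.0
```

>>> move_arm(
  targets="0.4 0 0 -3.5 0 0 0;0.4 0 0 -2.5 0 0 0;0.4 0 0 0 0 0 0;0.4 0 0 0 0 0 0;0.4 0 0 0 0 0 0",
)

```text
clock: 38.45
eef_pos: [625.0, -138.8, 163.1]
tool_rot: [3.141, -0.001, 1.57]
force: [-0.1, -0.0, -0.7]
width: 60.0
gripper_force: 0.0
```

```bash
python3 -c "
from h import *
red(82)"
```

```text
tcp [ 624.6 -138.5  162.3] w 59.6 t 38.5 [-0.1 -0.3 -0.6]
[245 175  32  39 966] [ 625.7 -134.5   82. ]
[391 371  15  13  62] [ 814.8 -404.8   82. ]
```

>>> move_arm(
  targets="0.4 1 -1 -1 0 0 0;0.4 2.5 -1 -2 0 0 0;0.4 3.5 -1 -2 0 0 0;0.4 3.5 -1 0 0 0 0;0.4 3.5 -0.5 0 0 0 0",
)

```text
clock: 38.92
eef_pos: [579.0, 2.1, 213.0]
tool_rot: [-3.141, -0.001, 1.569]
force: [-0.7, 0.0, -0.1]
width: 59.6
gripper_force: 0.0
```

>>> move_arm(
  targets="0.4 3.5 0 0 0 0 0;0.4 2.5 0 0 0 0 0;0.4 1 0 0 0 0 0;0.4 0 0 0 0 0 0;0.4 0 0 0 0 0 0",
)

```text
clock: 39.33
eef_pos: [579.9, 70.2, 212.3]
tool_rot: [-3.14, 0.001, 1.571]
force: [0.5, -0.2, -0.1]
width: 59.6
gripper_force: 0.0
```

```bash
python3 - <<'E'
from h import *
im=get('wrist','w10.png'); s=read_state(); print(s['eef_pos'],s['clock'])
E
```

```text
[580.037648    68.93534115 212.58780882] 39.3833
```

View pics/w10.png

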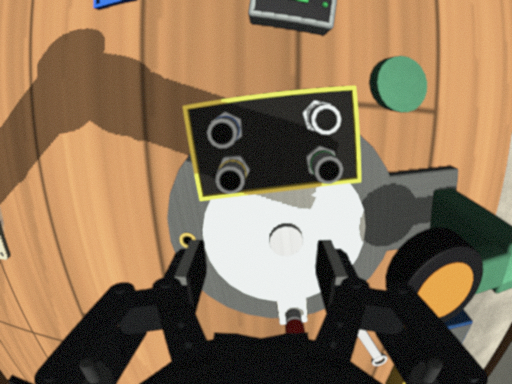

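All four sockets are still in the dish, with their tops at (221,132), (231,178), (324,119) and (327,169). The stage is locked in the third hole.

```bash
python3 - <<'E'
from h import *
im=get('wrist'); dark(im,[(221,132),(231,178),(324,119),(327,169)],86,thr=40)
g=cv2.cvtColor(im['color'],cv2.COLOR_RGB2GRAY)
hsv=cv2.cvtColor(im['color'],cv2.COLOR_RGB2HSV)
c=cv2.HoughCircles(cv2.resize(g[90:200,185:360],None,fx=3,fy=3),cv2.HOUGH_GRADIENT,1,90,param1=120,param2=22,minRadius=32,maxRadius=60)
for x,y,r in c[0]:
    u,v=185+x/3,90+y/3; print(u.round(1),v.round(1),r/3,onz(im,u,v,86,True).round(1))
t=get('top'); h2=cv2.cvtColor(t['color'],cv2.COLOR_RGB2HSV)
m=cv2.inRange(h2,(100,100,60),(125,255,255)); m[:190]=0;m[250:]=0;m[:,:120]=0;m[:,185:]=0
r=cv2.minAreaRect(np.argwhere(m)[:,::-1].astype(np.float32)); print(r,onz(t,*r[0],10))
E
```

```text
[221.2 131.6] [ 20  20 319] [545.6 117.6  86. ]
[229.4 178.7] [ 20  19 286] [551.7  72.9  86. ]
[325.8 117.5] [ 18  19 209] [640.5 131.   86. ]
[328.3 168.3] [ 19  19 276] [645.1  83.   86. ]
325.8 118.2 14.966667 [640.5 130.3  86. ]
222.2 132.2 14.966667 [546.4 117.   86. ]
229.8 178.8 14.233334 [552.2  72.7  86. ]
328.5 169.2 14.233334 [645.4  82.2  86. ]
((147.6712188720703, 220.23931884765625), (39.9844856262207, 39.85972595214844), 86.42366790771484) [435.31768558 353.25622602  10.        ]
```

>>> move_arm(
  targets="0.4 1.5 -1 1 0 0 0;0.4 2 -1.5 2 0 0 0;0.4 1.3 -0.9 3 0 0 0;0.4 0 0 3 0 0 0;0.4 0 0 2 0 0 0",
)

```text
clock: 39.9
eef_pos: [544.7, 119.1, 100.9]
tool_rot: [-3.139, -0.0, 1.57]
force: [1.5, 0.4, 0.2]
width: 59.9
gripper_force: 0.0
```

>>> move_arm(
  targets="0.4 0 0 1 0 0 0;0.4 0 0 0 0 0 0;0.4 0 0 0 0 0 0;0.4 0 0 0 0 0 0",
)

```text
clock: 40.23
eef_pos: [547.6, 118.5, 94.3]
tool_rot: [3.139, -0.001, 1.569]
force: [0.3, -1.4, 0.6]
width: 59.7
gripper_force: 0.0
```

```bash
python3 -c "
from h import *
chk([(546,117)],86)"
```

```text
tcp [547.5 118.8  94.4] w 59.4 t 40.2833
[264.9 303.1] [ 29  21 480] [551.5  74.3  86. ]
```

>>> move_arm(
  targets="0.4 -0.1 -0.1 1.5 0 0 0;0.4 0 0 1.5 0 0 0;0.4 0 0 1 0 0 0;0.4 0 0 0.2 0 0 0;0.4 0 0 0 0 0 0",
)

```text
clock: 40.7
eef_pos: [545.3, 118.4, 51.0]
tool_rot: [-3.141, -0.001, 1.571]
force: [-0.2, -0.2, 1.1]
width: 59.8
gripper_force: 0.0
```

>>> move_arm(
  targets="-1 0 0 0 0 0 0;-1 0 0 0 0 0 0;-1 0 0 0 0 0 0;-1 0 0 0 0 0 0;-1 0 0 0 0 0 0",
)

```text
clock: 41.12
eef_pos: [545.8, 118.7, 51.9]
tool_rot: [3.14, -0.001, 1.571]
force: [-0.8, 0.0, 6.1]
width: 26.6
gripper_force: 59.7
```

>>> move_arm(
  targets="-1 0 0 -1 0 0 0;-1 0 0 -2.5 0 0 0;-1 0 0 -3 0 0 0;-1 1.2 -0.7 -2.3 0 0 0;-1 2.5 -1.2 0 0 0 0",
)

```text
clock: 41.53
eef_pos: [530.8, 151.7, 144.3]
tool_rot: [3.131, 0.0, 1.564]
force: [1.0, 1.1, -1.2]
width: 26.6
gripper_force: 59.8
```

>>> move_arm(
  targets="-1 3.3 -1.8 0 0 0 0;-1 3.3 -1.8 0 0 0 0;-1 3.3 -1.8 0 0 0 0;-1 3.3 -1.8 0 0 0 0;-1 3.3 -1.8 0 0 0 0",
)

```text
clock: 41.95
eef_pos: [435.0, 321.9, 139.7]
tool_rot: [-3.142, -0.001, 1.57]
force: [1.2, 0.5, -1.4]
width: 26.5
gripper_force: 59.8
```

>>> move_arm(
  targets="-1 3 -1.8 0 0 0 0;-1 2 -1 0 0 0 0;-1 1.3 -0.5 0 0 0 0;-1 0 0 0 0 0 0;-1 0 0 0 0 0 0",
)

```text
clock: 42.37
eef_pos: [402.8, 383.8, 139.4]
tool_rot: [3.141, -0.0, 1.573]
force: [-0.0, -0.8, -1.2]
width: 26.4
gripper_force: 59.8
```

>>> move_arm(
  targets="-1 0 0 0 0 0 0;-1 0 0 0 0 0 0",
)

```text
clock: 42.53
eef_pos: [404.2, 381.8, 139.5]
tool_rot: [3.141, -0.0, 1.568]
force: [-1.0, -0.0, -1.1]
width: 27.0
gripper_force: 59.8
```

```bash
python3 - <<'E'
from h import *
im=get('wrist','w11.png'); s=read_state(); print(s['eef_pos'],s['clock'])
h2=cv2.cvtColor(im['color'],cv2.COLOR_RGB2HSV)
m=cv2.inRange(h2,(105,150,40),(125,255,255)); n,l,st,ce=cv2.connectedComponentsWithStats(m); i=1+np.argmax(st[1:,4]); print(st[i])
P=np.argwhere(l==i)[::7]; W=np.array([onz(im,c,r,6,True)[:2] for r,c in P]).astype(np.float32); q=cv2.minAreaRect(W); print(q, W.min(0),W.max(0))
E
```

```text
[404.19304368 381.91786222 139.45542886] 42.5833
[  216   137   147   131 14459]
((437.4343566894531, 352.06878662109375), (140.99473571777344, 142.88262939453125), 2.7443675994873047) [364.2642 282.6038] [510.9086 425.7204]
```

>>> move_arm(
  targets="-1 0 0 2 0 0 0;-1 0 0 3 0 0 0;-1 0 0 3 0 0 0;-1 0 0 2 0 0 0;-1 0 0 1.5 0 0 0",
)

```text
clock: 43.0
eef_pos: [403.1, 381.9, 22.3]
tool_rot: [-3.14, 0.001, 1.569]
force: [-0.1, 0.6, -0.5]
width: 27.1
gripper_force: 59.8
```

>>> move_arm(
  targets="-1 0 0 0.8 0 0 0;-1 0 0 0.4 0 0 0;-1 0 0 0 0 0 0;-1 0 0 0 0 0 0;0 0 0 0 0 0 0",
)

```text
clock: 43.42
eef_pos: [404.2, 383.8, 13.0]
tool_rot: [3.14, -0.002, 1.57]
force: [0.4, -0.4, 0.7]
width: 37.3
gripper_force: 0.0
```

>>> move_arm(
  targets="0 0 0 0 0 0 0;0 0 0 0 0 0 0;0 0 0 -1 0 0 0;0 0 0 -3.5 0 0 0;0 0 0 -4 0 0 0",
)

```text
clock: 43.83
eef_pos: [401.9, 382.3, 97.1]
tool_rot: [-3.138, 0.003, 1.57]
force: [0.7, 1.2, -0.3]
width: 42.4
gripper_force: 0.0
```

>>> move_arm(
  targets="0.4 -1 0.5 -4 0 0 0;0.4 -2.5 1.2 0 0 0 0;0.4 -3.5 1.7 0 0 0 0;0.4 -3.5 1.7 0 0 0 0;0.4 -3.5 1.7 0 0 0 0",
)

```text
clock: 44.25
eef_pos: [471.7, 242.5, 138.3]
tool_rot: [3.14, -0.002, 1.572]
force: [0.3, -0.8, -0.3]
width: 59.7
gripper_force: 0.0
```

>>> move_arm(
  targets="0.4 -3.5 1.7 0 0 0 0;0.4 -3.5 1.7 0 0 0 0;0.4 -3.5 1.7 0 0 0 0;0.4 -3.3 1.7 0 0 0 0;0.4 -2 0.8 0 0 0 0",
)

```text
clock: 44.67
eef_pos: [549.5, 80.3, 138.4]
tool_rot: [3.138, 0.002, 1.566]
force: [0.2, 0.1, -0.0]
width: 59.6
gripper_force: 0.0
```

>>> move_arm(
  targets="0.4 -1.1 0.4 0 0 0 0;0.4 0 0 0 0 0 0;0.4 0 0 0 0 0 0;0.4 0 0 0 0 0 0",
)

```text
clock: 45.0
eef_pos: [550.3, 77.1, 136.7]
tool_rot: [-3.14, -0.002, 1.573]
force: [0.6, 0.5, 0.6]
width: 59.9
gripper_force: 0.0
```

```bash
python3 - <<'E'
from h import *
chk([(552,73),(645,83),(640.5,130.5)],86)
t=get('top','t12.png'); c=t['color']; cv2.imwrite('pics/t12c.png',cv2.resize(c[130:260,110:300,::-1],None,fx=3.5,fy=3.5,interpolation=cv2.INTER_CUBIC))
E
```

```text
tcp [550.3  77.2 136.7] w 59.6 t 45.05
[261.1 219.6] [ 27  25 539] [551.7  73.5  86. ]
[387.1 206.1] [ 23  23 404] [645.   83.3  86. ]
[389.  141.9] [ 23  27 496] [640.2 131.1  86. ]
```

View pics/t12c.png

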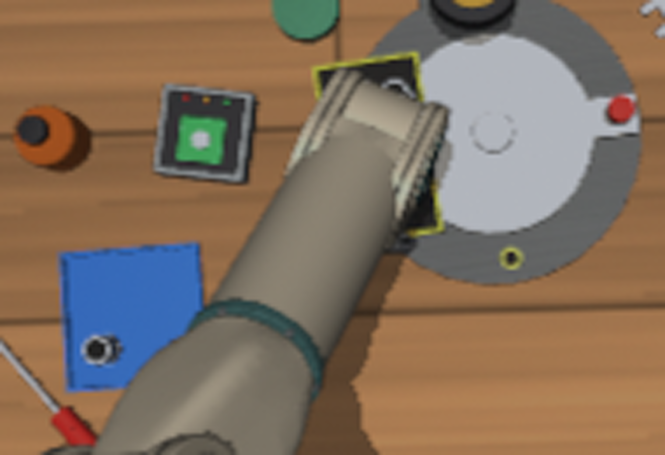

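The first socket stands in the tray at (98,350) in this crop. Next is P2.

>>> move_arm(
  targets="0.4 -0.4 0.1 2 0 0 0;0.4 0 0 3 0 0 0;0.4 0 0 2 0 0 0;0.4 0 0 1 0 0 0;0.4 0 0 0.5 0 0 0",
)

```text
clock: 45.52
eef_pos: [551.0, 71.8, 50.4]
tool_rot: [-3.139, -0.001, 1.573]
force: [-0.2, -0.1, -0.3]
width: 60.1
gripper_force: 0.0
```

>>> move_arm(
  targets="0.4 0 0 0 0 0 0;-1 0 0 0 0 0 0;-1 0 0 0 0 0 0;-1 0 0 0 0 0 0;-1 0 0 0 0 0 0",
)

```text
clock: 45.93
eef_pos: [552.9, 70.8, 53.2]
tool_rot: [3.14, -0.001, 1.571]
force: [-1.1, 0.9, 6.5]
width: 26.7
gripper_force: 58.8
```

>>> move_arm(
  targets="-1 0 0 -1 0 0 0;-1 0 0 -2.5 0 0 0;-1 0 0 -3 0 0 0;-1 1 -0.7 -2.3 0 0 0;-1 2.5 -1.2 0 0 0 0",
)

```text
clock: 46.35
eef_pos: [537.8, 101.0, 145.4]
tool_rot: [3.131, 0.001, 1.564]
force: [0.8, 0.7, -1.8]
width: 26.6
gripper_force: 59.2
```

>>> move_arm(
  targets="-1 3.2 -1.9 0 0 0 0;-1 3.2 -1.9 0 0 0 0;-1 3.2 -1.9 0 0 0 0;-1 3.2 -1.9 0 0 0 0;-1 3.2 -1.9 0 0 0 0",
)

```text
clock: 46.77
eef_pos: [437.2, 266.9, 140.8]
tool_rot: [3.141, -0.001, 1.57]
force: [-0.1, 1.1, -0.9]
width: 26.6
gripper_force: 59.2
```

>>> move_arm(
  targets="-1 2.7 -1.7 0 0 0 0;-1 1.7 -1 0 0 0 0;-1 1 -0.5 0 0 0 0;-1 0 0 0 0 0 0;-1 0 0 0 0 0 0",
)

```text
clock: 47.18
eef_pos: [406.9, 318.8, 140.5]
tool_rot: [3.14, -0.0, 1.571]
force: [0.4, -1.4, -1.8]
width: 26.6
gripper_force: 59.3
```

>>> move_arm(
  targets="-1 0 0 0 0 0 0;-1 0 0 0 0 0 0",
)

```text
clock: 47.35
eef_pos: [407.6, 317.5, 140.4]
tool_rot: [3.141, -0.0, 1.567]
force: [0.4, 0.5, -1.4]
width: 26.2
gripper_force: 59.3
```

>>> move_arm(
  targets="-1 0.4 -0.1 2 0 0 0;-1 0 0 3 0 0 0;-1 0 0 3 0 0 0;-1 0 0 2 0 0 0;-1 0 0 1.5 0 0 0",
)

```text
clock: 47.77
eef_pos: [405.6, 321.6, 23.3]
tool_rot: [-3.14, 0.001, 1.568]
force: [-0.2, 0.2, -2.0]
width: 26.3
gripper_force: 59.3
```

>>> move_arm(
  targets="-1 0 0 0.8 0 0 0;-1 0 0 0.4 0 0 0;-1 0 0 0 0 0 0;-1 0 0 0 0 0 0;0 0 0 0 0 0 0",
)

```text
clock: 48.18
eef_pos: [406.3, 323.5, 13.9]
tool_rot: [3.14, -0.002, 1.57]
force: [-0.4, 0.2, 0.6]
width: 37.2
gripper_force: 0.0
```

>>> move_arm(
  targets="0 0 0 0 0 0 0;0 0 0 0 0 0 0;0 0 0 -1 0 0 0;0 0 0 -3.5 0 0 0;0 0 0 -4 0 0 0",
)

```text
clock: 48.6
eef_pos: [403.9, 322.4, 98.2]
tool_rot: [-3.138, 0.002, 1.57]
force: [0.6, 1.7, -0.1]
width: 42.3
gripper_force: 0.0
```

>>> move_arm(
  targets="0.4 -1 1 -4 0 0 0;0.4 -2.2 2.2 0 0 0 0;0.4 -2.7 2.7 0 0 0 0;0.4 -2.7 2.7 0 0 0 0;0.4 -2.7 2.7 0 0 0 0",
)

```text
clock: 49.02
eef_pos: [519.0, 209.9, 138.6]
tool_rot: [3.141, -0.001, 1.572]
force: [0.6, 1.4, -0.3]
width: 59.8
gripper_force: 0.0
```

>>> move_arm(
  targets="0.4 -2.7 2.7 0 0 0 0;0.4 -2.7 2.7 0 0 0 0;0.4 -2.7 2.7 0 0 0 0;0.4 -2.2 2.2 0 0 0 0;0.4 -1.5 1.5 0 0 0 0",
)

```text
clock: 49.43
eef_pos: [638.2, 88.5, 138.5]
tool_rot: [3.139, 0.002, 1.567]
force: [0.2, -0.1, 0.4]
width: 60.2
gripper_force: 0.0
```

>>> move_arm(
  targets="0.4 -0.9 0.8 0 0 0 0;0.4 0 0 0 0 0 0;0.4 0 0 0 0 0 0;0.4 0 0 0 0 0 0",
)

```text
clock: 49.77
eef_pos: [642.7, 85.9, 137.0]
tool_rot: [-3.14, -0.002, 1.573]
force: [-0.7, 0.4, 0.1]
width: 59.8
gripper_force: 0.0
```

```bash
python3 - <<'E'
from h import *
chk([(645,83),(640.5,130.5)],86)
E
```

```text
tcp [642.7  86.2 137.1] w 59.9 t 49.8167
[263.8 218.2] [ 28  25 546] [646.   83.3  86. ]
[257.  151.2] [ 29  29 668] [641.3 131.2  86. ]
```

>>> move_arm(
  targets="0.4 -0.2 0.2 2 0 0 0;0.4 0 0 3 0 0 0;0.4 0 0 2 0 0 0;0.4 0 0 1 0 0 0;0.4 0 0 0.5 0 0 0",
)

```text
clock: 50.23
eef_pos: [644.3, 83.4, 50.6]
tool_rot: [-3.138, -0.001, 1.572]
force: [-0.8, 0.4, 0.3]
width: 59.8
gripper_force: 0.0
```

>>> move_arm(
  targets="0.4 0 0 0 0 0 0;-1 0 0 0 0 0 0;-1 0 0 0 0 0 0;-1 0 0 0 0 0 0;-1 0 0 0 0 0 0",
)

```text
clock: 50.65
eef_pos: [647.0, 81.8, 53.8]
tool_rot: [3.139, -0.001, 1.571]
force: [-1.0, -0.0, 5.8]
width: 26.7
gripper_force: 58.8
```

>>> move_arm(
  targets="-1 0 0 -1 0 0 0;-1 0 0 -2.5 0 0 0;-1 0 0 -3 0 0 0;-1 0.8 -0.7 -2.3 0 0 0;-1 2 -1.5 0 0 0 0",
)

```text
clock: 51.07
eef_pos: [629.1, 104.8, 146.5]
tool_rot: [3.13, 0.002, 1.565]
force: [1.4, -0.5, -1.2]
width: 26.2
gripper_force: 59.2
```

>>> move_arm(
  targets="-1 3 -2.3 0 0 0 0;-1 3 -2.3 0 0 0 0;-1 3 -2.3 0 0 0 0;-1 3 -2.3 0 0 0 0;-1 3 -2.3 0 0 0 0",
)

```text
clock: 51.48
eef_pos: [507.8, 260.9, 141.0]
tool_rot: [3.141, -0.001, 1.57]
force: [0.7, -0.8, -0.8]
width: 26.5
gripper_force: 59.2
```

>>> move_arm(
  targets="-1 3 -2 0 0 0 0;-1 2 -1.3 0 0 0 0;-1 1 -0.6 0 0 0 0;-1 0 0 0 0 0 0;-1 0 0 0 0 0 0",
)

```text
clock: 51.9
eef_pos: [470.8, 319.0, 140.8]
tool_rot: [3.14, -0.0, 1.571]
force: [0.9, -0.0, -1.1]
width: 26.6
gripper_force: 59.2
```

>>> move_arm(
  targets="-1 0 0 0 0 0 0;-1 0 0 0 0 0 0",
)

```text
clock: 52.07
eef_pos: [471.7, 317.4, 140.8]
tool_rot: [3.14, 0.0, 1.567]
force: [0.0, -0.0, 0.3]
width: 26.2
gripper_force: 59.2
```

>>> move_arm(
  targets="-1 0.4 -0.2 2 0 0 0;-1 0 0 3 0 0 0;-1 0 0 3 0 0 0;-1 0 0 2 0 0 0;-1 0 0 1.5 0 0 0",
)

```text
clock: 52.48
eef_pos: [468.3, 321.5, 23.4]
tool_rot: [-3.14, 0.001, 1.568]
force: [-0.2, 0.2, -0.4]
width: 26.5
gripper_force: 59.2
```

>>> move_arm(
  targets="-1 0 0 0.8 0 0 0;-1 0 0 0.4 0 0 0;-1 0 0 0 0 0 0;-1 0 0 0 0 0 0;0 0 0 0 0 0 0",
)

```text
clock: 52.9
eef_pos: [469.2, 323.5, 14.1]
tool_rot: [3.14, -0.001, 1.57]
force: [0.1, 0.5, 0.4]
width: 37.0
gripper_force: 0.0
```

>>> move_arm(
  targets="0 0 0 0 0 0 0;0 0 0 0 0 0 0;0 0 0 -1 0 0 0;0 0 0 -3.5 0 0 0;0 0 0 -4 0 0 0",
)

```text
clock: 53.32
eef_pos: [466.5, 322.7, 98.2]
tool_rot: [-3.138, 0.002, 1.57]
force: [0.8, 1.5, -0.3]
width: 42.4
gripper_force: 0.0
```

>>> move_arm(
  targets="0.4 -1 1 -4 0 0 0;0.4 -2.2 2 0 0 0 0;0.4 -2.5 2.2 0 0 0 0;0.4 -2.5 2.2 0 0 0 0;0.4 -2.5 2.2 0 0 0 0",
)

```text
clock: 53.73
eef_pos: [564.7, 216.1, 138.9]
tool_rot: [3.141, -0.001, 1.572]
force: [0.5, 0.1, -0.9]
width: 59.8
gripper_force: 0.0
```

>>> move_arm(
  targets="0.4 -2.5 2.2 0 0 0 0;0.4 -2.5 2.2 0 0 0 0;0.4 -2 1.7 0 0 0 0;0.4 -1 0.9 0 0 0 0;0.4 -0.5 0.5 0 0 0 0",
)

```text
clock: 54.15
eef_pos: [640.0, 129.2, 138.3]
tool_rot: [3.14, 0.0, 1.568]
force: [-0.4, 0.2, 0.1]
width: 59.7
gripper_force: 0.0
```

>>> move_arm(
  targets="0.4 0 0 0 0 0 0;0.4 0 0 0 0 0 0;0.4 0 0 0 0 0 0",
)

```text
clock: 54.4
eef_pos: [637.6, 134.4, 137.2]
tool_rot: [-3.14, -0.002, 1.573]
force: [0.1, 0.2, -0.4]
width: 59.6
gripper_force: 0.0
```

```bash
python3 - <<'E'
from h import *
chk([(640.5,130.5)],86)
E
```

```text
tcp [637.7 134.3 137.3] w 59.6 t 54.45
[264.4 218.3] [ 28  25 530] [641.4 131.6  86. ]
```

Next is P3, going to T3 at about (467,384).

>>> move_arm(
  targets="0.4 -0.2 0.3 2 0 0 0;0.4 0 0 3 0 0 0;0.4 0 0 2 0 0 0;0.4 0 0 1 0 0 0;0.4 0 0 0.5 0 0 0",
)

```text
clock: 54.87
eef_pos: [640.3, 131.2, 50.8]
tool_rot: [-3.138, -0.001, 1.572]
force: [0.5, -0.1, 0.1]
width: 60.0
gripper_force: 0.0
```

>>> move_arm(
  targets="0.4 0 0 0 0 0 0;-1 0 0 0 0 0 0;-1 0 0 0 0 0 0;-1 0 0 0 0 0 0;-1 0 0 0 0 0 0",
)

```text
clock: 55.28
eef_pos: [642.8, 130.0, 54.1]
tool_rot: [3.139, -0.001, 1.571]
force: [0.4, 0.5, 5.9]
width: 27.0
gripper_force: 58.8
```

>>> move_arm(
  targets="-1 0 0 -1 0 0 0;-1 0 0 -2.5 0 0 0;-1 0 0 -3 0 0 0;-1 0.8 -0.7 -2.3 0 0 0;-1 2 -1.5 0 0 0 0",
)

```text
clock: 55.7
eef_pos: [625.1, 153.2, 146.9]
tool_rot: [3.13, 0.001, 1.565]
force: [0.5, -0.2, -0.0]
width: 26.4
gripper_force: 59.2
```

>>> move_arm(
  targets="-1 3.2 -2.2 0 0 0 0;-1 3.2 -2.2 0 0 0 0;-1 3.2 -2.2 0 0 0 0;-1 3.2 -2.2 0 0 0 0;-1 3.2 -2.2 0 0 0 0",
)

```text
clock: 56.12
eef_pos: [508.6, 319.2, 141.4]
tool_rot: [3.142, -0.001, 1.57]
force: [0.2, 0.9, -0.2]
width: 26.6
gripper_force: 59.2
```

>>> move_arm(
  targets="-1 3 -2 0 0 0 0;-1 2.2 -1.4 0 0 0 0;-1 1.3 -0.7 0 0 0 0;-1 0 0 0 0 0 0;-1 0 0 0 0 0 0",
)

```text
clock: 56.53
eef_pos: [469.4, 382.4, 141.1]
tool_rot: [3.141, -0.0, 1.571]
force: [0.4, -0.9, -0.6]
width: 26.5
gripper_force: 59.2
```

>>> move_arm(
  targets="-1 0 0 0 0 0 0;-1 0 0 0 0 0 0",
)

```text
clock: 56.7
eef_pos: [470.7, 380.3, 141.1]
tool_rot: [3.14, 0.0, 1.567]
force: [-0.0, 0.6, 0.2]
width: 26.9
gripper_force: 59.2
```

Place it, then back off and check the tray by numbers.

>>> move_arm(
  targets="-1 0.2 -0.2 2 0 0 0;-1 0 0 3 0 0 0;-1 0 0 3 0 0 0;-1 0 0 2 0 0 0;-1 0 0 1.5 0 0 0",
)

```text
clock: 57.12
eef_pos: [467.3, 382.5, 23.7]
tool_rot: [-3.14, 0.001, 1.568]
force: [0.4, -0.4, -1.6]
width: 26.4
gripper_force: 59.2
```

>>> move_arm(
  targets="-1 0 0 0.8 0 0 0;-1 0 0 0.4 0 0 0;-1 0 0 0 0 0 0;-1 0 0 0 0 0 0;0 0 0 0 0 0 0",
)

```text
clock: 57.53
eef_pos: [468.1, 384.7, 14.6]
tool_rot: [3.14, -0.001, 1.57]
force: [-0.5, -0.8, 0.5]
width: 37.5
gripper_force: 0.0
```

>>> move_arm(
  targets="0 0 0 0 0 0 0;0 0 0 0 0 0 0;0 0 0 -1 0 0 0;0 0 0 -3.5 0 0 0;0 0 0 -4 0 0 0",
)

```text
clock: 57.95
eef_pos: [465.4, 383.8, 98.3]
tool_rot: [-3.138, 0.003, 1.57]
force: [0.6, 0.9, 0.4]
width: 42.6
gripper_force: 0.0
```

>>> move_arm(
  targets="0 -2 0 -4 0 0 0;0 -3 0 -3 0 0 0;0 -2 0 0 0 0 0;0 0 0 0 0 0 0;0 0 0 0 0 0 0",
)

```text
clock: 58.37
eef_pos: [467.2, 316.0, 166.8]
tool_rot: [3.141, -0.002, 1.568]
force: [-0.4, 0.9, -1.1]
width: 42.8
gripper_force: 0.0
```

```bash
python3 - <<'E'
from h import *
chk([(404,383),(406,323),(469,323),(468,384)],46)
t=get('top'); hsv=cv2.cvtColor(t['color'],cv2.COLOR_RGB2HSV)
m=cv2.inRange(hsv,(0,150,80),(8,255,255)); m[:140]=0;m[190:]=0;m[:,:260]=0;m[:,340:]=0
v,u=np.nonzero(m); print('knob',len(u),onz(t,u.mean(),v.mean(),85).round(1))
im=get('wrist'); 
for w in [(404,383),(406,323),(469,323),(468,384)]:
    u,v=proj(im,(*w,46)); print(round(u),round(v))
E
```

```text
tcp [466.7 317.2 165.9] w 42.5 t 58.4167
[189.2 113.9] [ 19  19 251] [405.1 382.5  46. ]
[195.1 174.9] [ 19  19 289] [407.6 326.   46. ]
[262.5 176. ] [ 20  19 312] [470.2 324.5  46. ]
[262.5 176. ] [ 20  19 312] [470.2 324.5  46. ]
knob 38 [ 622.1 -135.3   85. ]
189 115
194 180
262 180
261 113
```

```bash
python3 - <<'E'
from h import *
im=get('wrist'); g=cv2.cvtColor(im['color'],cv2.COLOR_RGB2GRAY)
x0,y0=160,80
c=cv2.HoughCircles(cv2.resize(g[y0:220,x0:310],None,fx=3,fy=3),cv2.HOUGH_GRADIENT,1,90,param1=120,param2=22,minRadius=28,maxRadius=60)
for x,y,r in c[0]:
    u,v=x0+x/3,y0+y/3; print(u.round(1),v.round(1),r/3,onz(im,u,v,46,True).round(1))
print(g[95:135:3,240:285:3])
E
```

```text
191.5 116.2 15.433333 [406.2 382.2  46. ]
263.2 112.2 11.366666 [469.5 384.6  46. ]
264.5 178.8 14.333333 [471.  324.2  46. ]
196.8 177.8 10.099999 [408.4 325.2  46. ]
[[162 163 163 163 158 228 251 245 237 227 199 178 160 160 161]
 [165 163 161 161 209 246 248 253 255 251 240 248 187 162 161]
 [161 165 161 195 242 254 198 111 100 169 254 247 196 159 161]
 [162 162 195 243 254 128  57  59  60  59  86 252 244 156 162]
 [164 160 239 249 196  57  61  55  59  60  66 144 254 170 159]
 [158 161 200 255 121  60  59  61  63  59  56  82 254 218 160]
 [155 159 163 254 124  56  59  63  61  59  57  74 253 234 158]
 [160 162 162 254 192  50  59  56  60  57  53 126 255 179 159]
 [158 163 157 218 247  96  54  59  57  52  77 232 242 157 160]
 [157 160 161 159 252 252 162 105 104 150 245 249 167 158 159]
 [159 161 163 162 159 215 253 255 255 255 232 173 160 158 125]
 [163 160 151 143 151 151 116 108 111  95  88  88  93  86  91]
 [ 87  90  83  81  85  82  83  83  90  86  91  91  84  86  89]
 [ 86  88  87  86  82  90  86  88  84  85  84  87  89  79  86]]
```

All four sockets stand inside the tray, and the arm is clear and at rest. I'll hand in.

```bash
python3 -c "
from h import *
print(order.finish_job())"
```

```text
the job is handed in; nothing more can be done
None
```

I handed the job in: all four sockets went through the demagnetiser, with the key pressed to about 15 N at most, and now stand in the blue tray with the stage locked in the third hole; `finish_job()` returned no verdict.

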